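# Lever the retaining ring out of a microscope lamp house

## Robot

A 6-joint arm with a two-finger parallel gripper is mounted at the origin on the work surface. World frame = base frame: x ahead of the robot, y to its left, z up, the work surface at z = 0. Lengths are in m, angles in rad, forces in N, time in s.
With the tool pointing down it reaches from about 0.375 to 0.9 m from the base axis. Payload 3.1 kg.
Tool frame: the origin (TCP) lies midway between the tips of the shut fingers; the grasp point (between the pads) lies 19 mm behind it; z points along the fingers, y is the direction in which the jaws open and shut (so a half turn about z gives the same grasp; the last joint's range is limited). The gripper opens to 85 mm and grips with 20 to 120 N. Pads are 22 mm wide; open, the fingers measure 114 mm over their backs; the gripper's body (76 mm by 85 mm) begins 54 mm behind the grasp point. The pads swing forward as they close: fully open they stand 13 mm farther back than shut.
Start: joints at [-1.452, 0.527, 1.433, -0, 1.181, -0.178], TCP at [0.183, -0.597, 0.231] pointing down, gripper open.
Joint ranges: [-3.08, 3.08], [-0.75, 2.2], [0.22, 2.44], [-1.43, 4.57], [0, 2.65], [-2.85, 2.85]. Speed limits (rad/s): [2.79, 2.79, 3.14, 3.14, 3.14, 3.14].

## Interface

Orientations are given as a unit quaternion [x, y, z, w].
In Python, from plant import manip gives the robot as it stands.
- The arm moves only by the shell command python3 -m crank 'ROWS' [FORCE]. ROWS is a JSON object of lists of equal length, an entry for each row: "hand": the opening, from 0 (shut) to 1 (fully open); "dp": the shift along the world's x, y, z in cm, a list of three; "rot": the turn, a rotation vector about the world's x, y, z in rad, a list of three. A call has 1 to 5 rows; each row shifts and turns the commanded pose from where the row before left it; what a row does not reach is not made up. A row lasts 1/8 s, in which the tool goes at most 62.5 mm and 10.7 degrees, less where a joint would pass 70% of its speed; a pose out of reach is approached as far as the arm can. A call is refused whole if a number of a shift passes 6.25 or a number of a turn 0.188, either way. A call with a gripper value outside its range is refused whole. The fingers move at their own pace and stop on an object; FORCE is the grip in N (left out, the last holds). Time passes only in rows, so rows that do not move let the fingers close. It gives the time, the measured TCP pose, the force and the opening at its end, in the units of the state.
- manip.state(): the state, without advancing time (a new reading comes with each control period).
- manip.read_camera(name): name is "scene" or "top" or "wrist"; returns (picture, depth): 400x640x3 uint8, blue, green, red; 400x640 float32, m along the optical axis (not along the pixel's ray), 0 where there is no reading.
- manip.camera_params(name): a dict with "fovy" (degrees; the focal length in pixels is half the picture's height over the tangent of half this angle, whatever the lens; pixels are square), "cx", "cy" (the principal point, pixels), "R" (3x3) and "t" (3): a world point X has camera coordinates R X + t; the wrist camera has in their place "hand_eye" (4x4, takes a point from camera to tool coordinates, whose origin is the TCP and whose axes are the flange's). Camera axes: x right, y down, z forward; pixel columns grow to the right and rows downward; lengths in m; the calibration is good to about 2 mm. A picture is of the moment at which its call begins: read the wrist's pose just before it. camera_params takes no time and is no camera call.
- manip.sign_off(): hands the job in, once; it reports no verdict.
The state is a dict: "time_s": time; "joints": joint angles; "qd": joint speeds; "joint_efforts": joint torques, N m; "tcp_pos": TCP position; "tool_rot": TCP orientation; "force": force on the tool from outside, world axes, zero at the start; "wrist_torque": the same for the moment, N m; "opening": opening from 0.0 (shut) to 1.0 (fully open).
Only numpy, scipy, OpenCV 4.12 (cv2) and the standard library are available. Lean on these libraries where they do the work, as an engineer would, in place of code of your own. Each camera call takes 0.05 s, during which the arm holds its last target.

## Task

Draw the pick out of its wooden block, feel its toe gently down and under one end of the split wire ring in the lamp house without pressing hard on the glass below, and lever that end up over the rim with the pick. Then stand the pick back in its block and lay the freed ring flat in the white dish. Leave everything else on the bench where it is.

Things in the scene. Friction and masses are not known exactly. Their poses are not given: they have to be found in the camera images.
- lamp_house: Lamp house of a microscope, fixed to the bench: a white and aluminium drum 112 mm across on a 124 mm base, with a round bore of radius 36.6 mm in its top. Origin under its middle; x points to its front, z up. At the front, over 34 degrees either side of x, the bore widens into a scallop of radius 42 mm. Its collar (radius 36.6 to 55 mm) is 42.5 mm above the bench.
- lamp_top (a point): On the lamp house's axis, 45 mm above the bench, level with the tops of three pairs of 1 mm steel lugs that reach in over the bore to radius 34.7 mm and hold the ring down: at 55 to 77 degrees left and right of the front, and at the back. Under the ring runs a ledge (radius 31 to 36.6 mm), but not in the scallop, where the ring's ends hang free over the glass.
- ring_centre (a point): Split ring of round steel wire 5 mm thick, 73 mm across outside (wire centre line at radius 34 mm), 30 g. It springs open and closed sideways but does not bend upwards. The point is its centre, at mid wire; x points to the middle of the gap, which is at the lamp house's front; z along its axis. Seated, mid wire is 4.6 mm below lamp_top.
- ring: The same ring; origin on its axis level with the wire's underside, axes as ring_centre. To lift one end takes up to 8 to 16 N; after 3 to 6 mm it snaps past the lug on that side (force falls) and springs a few mm outwards. Raised 10 to 15 mm, it stays on that lug when let go; the rest may still lie loosely under the other lugs. The wire just past the freed end can then be pinched from above and drawn up and out.
- ring_end_left (a point): The centre of the square end block (6 mm radially, 5 x 5 mm) at the ring's +y side, 20 degrees from the ring's x axis; from here the wire goes on towards the back. Between the two blocks' flat faces the gap is 18 mm wide.
- ring_end_right (a point): The same on the ring's -y side.
- glass_disc: Fragile glass disc in the bore, filling it and the scallop, 2 mm thick; origin at the middle of its underside. Its height varies a little: its top is 4 to 5 mm below the underside of the seated wire, little more than the pick's toe needs. It does not give, and must not be pressed by the pick with more than 15 N.
- pick: The pick, upright, about 55 g: square black handle 12 x 12 x 70 mm; from its underside a round steel shank 4 mm thick hangs down, ending in a flat toe 3 mm thick and 4 mm wide that reaches 11 mm from the axis to the pick's +x (2 mm to -x). Origin: middle of the handle's underside; z up. The shank is locked but set differently each time: the toe's underside is 34 to 44 mm below the origin, not measured.
- pick_handle (a point): On the pick's axis, 53 mm above the handle's underside: the middle of what stands out of the block, 98 mm above the bench while it stands there.
- pick_block: Wooden block 50 x 46 x 70 mm, fixed. Its hole, 20 mm (along x) by 15 mm (along y), is chamfered 2.5 mm at the mouth and 25 mm deep; then it narrows to 8 mm along y, right through. Origin: middle of the underside; the hole's middle is 2.5 mm to +x. The handle rests on the step, 45 mm above the bench, the pick's axis at the block's x = y = 0, its x along the block's x.
- dish_in (a point): Round white dish, fixed: 144 mm across, rim 16 mm above the bench, inside about 128 mm across. The point is the middle of its inner floor, 5 mm above the bench.
- reagent_jar: Bystander: amber jar, 60 mm diameter, 110 mm tall; origin under its middle.
- wash_bottle: Bystander: white bottle, 56 mm diameter, 150 mm tall; origin under its middle.
- beaker: Bystander: glass beaker, 64 mm diameter, 80 mm tall; origin under its middle.
- slide_box: Bystander: wooden slide box 100 x 85 x 35 mm; origin under its middle.
- screwdriver: Bystander: screwdriver 160 mm long, lying; origin near its middle, x towards the blade.
- eyepiece: Bystander: black eyepiece standing, 32 mm diameter, 50 mm tall; origin under its middle.
Things that resemble listed ones, but are neither listed nor needed, are in the scene too. Leave any purple look-alike of the pick_block alone.

How it is judged:
By the outcome, as a careful person would: the job done as asked, in the order asked, and still so for the second after the job is handed in, with the robot touching nothing.
It also fails if it takes over 72 s, if anything falls off the work surface, if the arm or the gripper's body presses on something with over 40 N, if the wrist force passes 120 N, or if a joint passes its speed limit or range.

## Working session

There is one attempt and no reset: what is moved stays moved. The work goes in short steps, Python scripts to look and compute and a shell command to move; the robot and the scene stay as the last step left them, time stands still between calls to the robot, and variables do not carry over. Pictures are saved under pics/ and viewed, and the job is handed in when it is done.

```bash
ls; mkdir -p pics; cat > h.py <<'E'
import numpy as np, cv2
from plant import manip
from scipy.spatial.transform import Rotation as Rn
def shot(name,fn=None):
    st=manip.state()
    im,d=manip.read_camera(name)
    if fn:
        cv2.imwrite('pics/'+fn+'.png',im)
        np.savez('pics/'+fn+'.npz',im=im,d=d,p=st['tcp_pos'],q=st['tool_rot'])
    return im,d,st
def cam(name,p=None,q=None):
    c=manip.camera_params(name)
    f=200/np.tan(np.radians(c['fovy'])/2)
    if 'R' in c:
        R=np.array(c['R']).reshape(3,3);t=np.array(c['t']).ravel()
        Rw=R.T; o=-R.T@t
    else:
        H=np.array(c['hand_eye']).reshape(4,4)
        T=Rn.from_quat(q).as_matrix()
        Rw=T@H[:3,:3]; o=T@H[:3,3]+np.array(p)
    return f,c['cx'],c['cy'],Rw,o
def ray(C,u,v,z):
    f,cx,cy,Rw,o=C
    d=Rw@np.array([(u-cx)/f,(v-cy)/f,1])
    return o+d*(z-o[2])/d[2]
def proj(C,X):
    f,cx,cy,Rw,o=C
    c=Rw.T@(np.array(X)-o)
    return f*c[0]/c[2]+cx,f*c[1]/c[2]+cy
def cloud(C,d):
    f,cx,cy,Rw,o=C
    v,u=np.mgrid[0:d.shape[0],0:d.shape[1]]
    P=np.stack([(u-cx)/f*d,(v-cy)/f*d,d],-1)
    return P@Rw.T+o
E
python3 - <<'E'
from h import *
for n in ['scene','top','wrist']:
    im,d,st=shot(n,n+'0')
    c=manip.camera_params(n); print(n,c)
print(manip.state())
E
```

```text
pics
scene {'fovy': 55.52869664964723, 'cx': 319.3079212727711, 'cy': 197.06899641279264, 'R': array([[-0.85493621,  0.51866479,  0.00842118],
       [ 0.28289926,  0.47979884, -0.83051856],
       [-0.43480121, -0.70765804, -0.55692728]]), 't': array([ 0.47811322, -0.0647179 ,  1.21999689])}
top {'fovy': 42.04835541542403, 'cx': 316.08490408014524, 'cy': 195.57514557323856, 'R': array([[ 0.02482653, -0.99964476,  0.00969509],
       [-0.98709754, -0.02604716, -0.15798728],
       [ 0.15818369, -0.00564772, -0.98739355]]), 't': array([-0.01026569,  0.55759411,  1.22008493])}
wrist {'fovy': 63.716338172393016, 'cx': 322.4003732206612, 'cy': 198.33224103714352, 'hand_eye': array([[-4.76574851e-04, -9.52122638e-01, -3.05715971e-01,
         7.60214441e-02],
       [ 9.99999863e-01, -3.88212051e-04, -3.49832241e-04,
        -1.75532510e-03],
       [ 2.14400572e-04, -3.05716096e-01,  9.52122693e-01,
        -1.43209363e-01],
       [ 0.00000000e+00,  0.00000000e+00,  0.00000000e+00,
         1.00000000e+00]])}
{'time_s': 0.15, 'joints': array([-1.45148926e+00,  5.28257479e-01,  1.43359650e+00,  2.03681545e-06,
        1.18140423e+00, -1.78508510e-01]), 'qd': array([ 0.0003645 , -0.00302644, -0.00538898, -0.00088027,  0.00121508,
        0.00102731]), 'joint_efforts': array([ 8.13487604e-04, -4.42743051e+01, -1.78274828e+01, -3.06982784e-04,
        5.63634749e-03,  1.13957390e-05]), 'tcp_pos': array([ 0.18335343, -0.59693291,  0.23055909]), 'tool_rot': array([ 9.88933421e-01,  1.48357661e-01,  2.55887525e-05, -8.32388241e-04]), 'force': array([-0.18321559, -0.7246095 , -0.28520423]), 'wrist_torque': array([-0.03801709, -0.04307839,  0.0183538 ]), 'opening': 0.9998156986915394}
```

View pics/scene0.png

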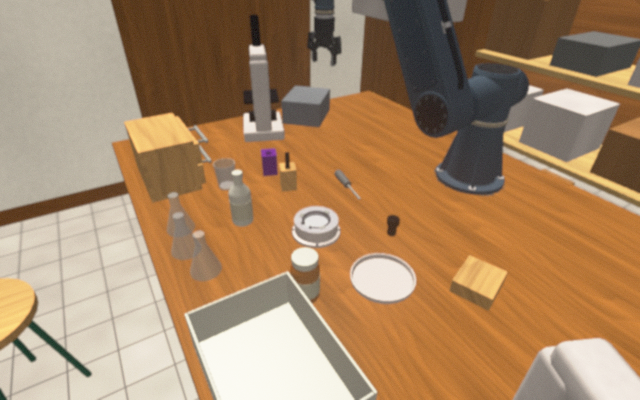

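View pics/top0.png

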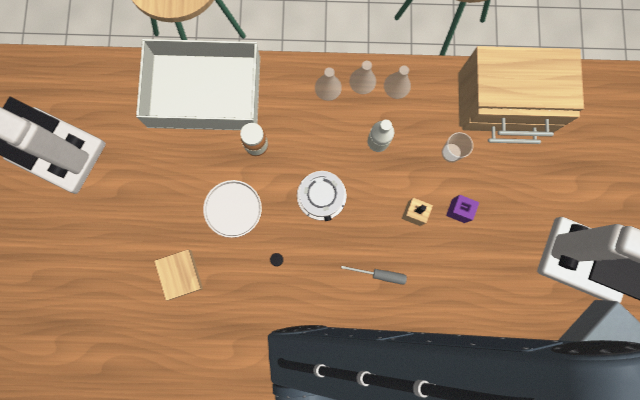

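View pics/wrist0.png

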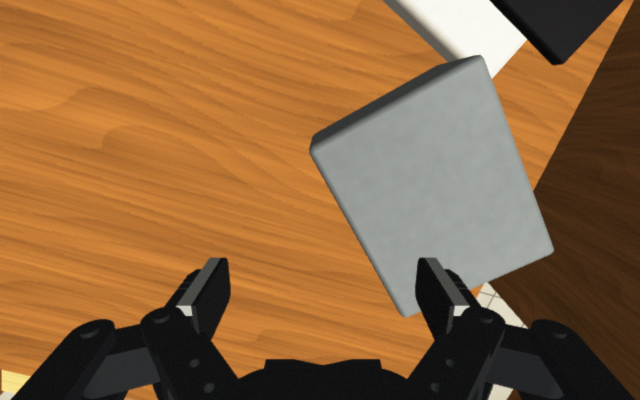

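The scene shows the pick block at (419,210), the purple look-alike at (463,208), the lamp house at (322,195) and the dish at (232,209) in the top view. I'll zoom in on these.

```bash
python3 - <<'E'
from h import *
im=cv2.imread('pics/top0.png')
a=cv2.resize(im[155:240,285:365],None,fx=6,fy=6,interpolation=cv2.INTER_CUBIC)
b=cv2.resize(im[180:240,390:490],None,fx=8,fy=8,interpolation=cv2.INTER_CUBIC)
cv2.imwrite('pics/z1.png',a);cv2.imwrite('pics/z2.png',b)
d=np.load('pics/top0.npz')['d'];C=cam('top')
P=cloud(C,d)
for n,(u,v) in dict(lamp=(322,195),dish=(232,209),block=(414,214),purple=(458,214),pick=(420,209),bottle=(385,125),jar=(252,132),beaker=(458,145),eyep=(277,259)).items():
    print(n,P[v,u].round(4))
E
```

```text
lamp [ 0.5619 -0.0106  0.0295]
dish [0.5244 0.2123 0.0063]
block [ 0.5156 -0.2292  0.0692]
purple [ 0.5189 -0.3351  0.0646]
pick [ 0.5226 -0.2356  0.1072]
bottle [ 0.7072 -0.148   0.1514]
jar [0.6931 0.1579 0.1138]
beaker [ 0.7037 -0.3546  0.007 ]
eyep [0.4021 0.0929 0.0502]
```

```bash
python3 - <<'E'
from h import *
im=cv2.imread('pics/scene0.png')
a=cv2.resize(im[195:250,280:350],None,fx=9,fy=9,interpolation=cv2.INTER_CUBIC)
cv2.imwrite('pics/z3.png',a)
E
```

```text
(no output)
```

View pics/z1.png

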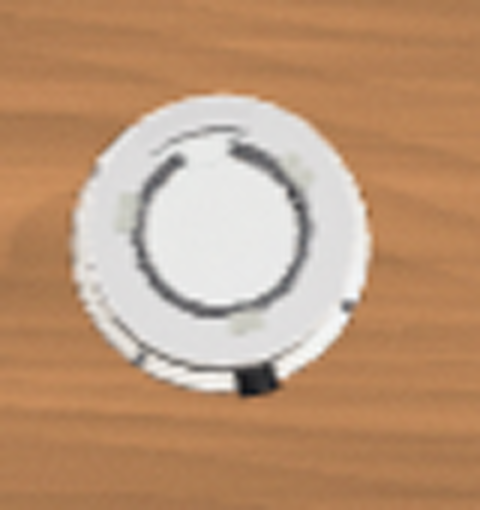

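View pics/z2.png

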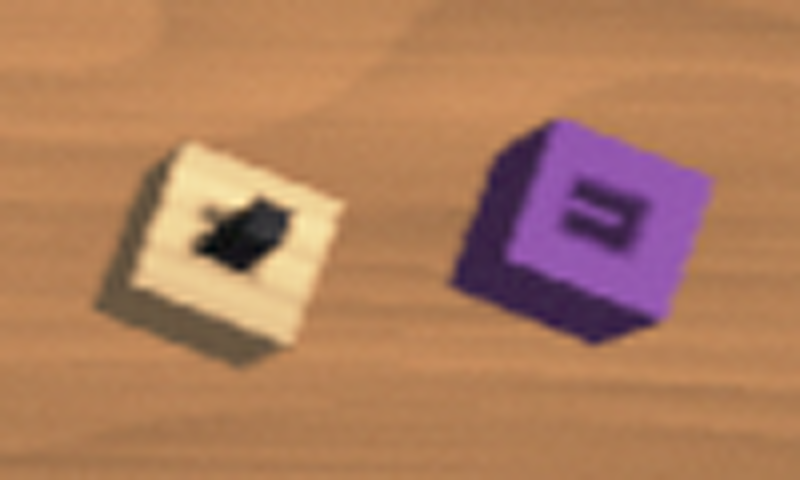

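View pics/z3.png

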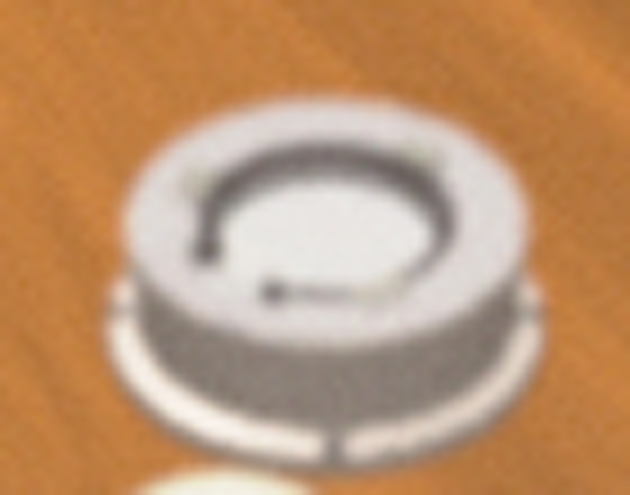

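```bash
python3 -m crank '{"hand":[1,1,1,1,1],"dp":[[5.5,6,0],[5.5,6,0],[5.5,6,0],[5.5,6,0],[5.5,6,0]],"rot":[[0,0,-0.13],[0,0,-0.13],[0,0,-0.13],[0,0,-0.13],[0,0,-0.13]]}'; python3 -m crank '{"hand":[1,1,1],"dp":[[5.5,6,0],[0,0,0],[0,0,0]],"rot":[[0,0,0],[0,0,0],[0,0,0]]}'
python3 - <<'E'
from h import *
shot('wrist','w1')
print(manip.state())
E
```

```text
time_s: 0.78
tcp_pos: [0.3956, -0.3655, 0.2312]
tool_rot: [0.984, -0.178, 0.0, -0.0]
force: [0.5, -0.1, 0.0]
opening: 1.0
time_s: 1.15
tcp_pos: [0.4367, -0.3211, 0.2312]
tool_rot: [0.985, -0.175, -0.0, 0.0]
force: [-0.7, -1.0, 0.3]
opening: 1.0
{'time_s': 1.2, 'joints': array([-8.41377419e-01,  4.16401747e-01,  1.64113585e+00, -6.40297131e-04,
        1.08413500e+00,  1.08251530e+00]), 'qd': array([-2.38809210e-02,  2.33275526e-05, -6.31124885e-04,  3.51131526e-03,
        8.70468355e-04,  3.66059865e-04]), 'joint_efforts': array([ 8.82221069e-01, -3.77097344e+01, -1.62689799e+01,  3.93349619e-02,
        1.68985297e-02, -2.08544523e-03]), 'tcp_pos': array([ 0.43627312, -0.32176581,  0.23119003]), 'tool_rot': array([ 9.84482053e-01, -1.75485060e-01, -2.06032757e-04,  1.98045718e-04]), 'force': array([ 0.0601447 , -0.72310695, -0.39461861]), 'wrist_torque': array([-0.0138182 ,  0.02956324,  0.05996247]), 'opening': 1.0034555295310759}
```

View pics/w1.png

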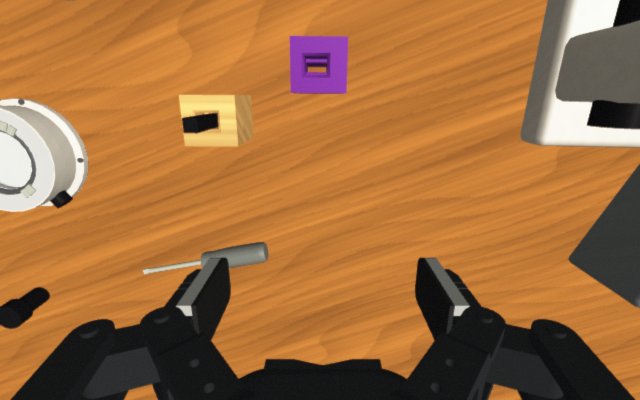

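```bash
python3 -m crank '{"hand":[1,1,1,1],"dp":[[4,4.4,0],[4,4.4,0],[0,0,0],[0,0,0]],"rot":[[0,0,0],[0,0,0],[0,0,0],[0,0,0]]}'
python3 - <<'E'
from h import *
im,d,st=shot('wrist','w2')
cv2.imwrite('pics/w2z.png',cv2.resize(im[90:290,200:440],None,fx=3,fy=3,interpolation=cv2.INTER_CUBIC))
E
```

```text
time_s: 1.7
tcp_pos: [0.516, -0.2345, 0.2311]
tool_rot: [0.984, -0.176, -0.0, 0.0]
force: [-0.3, 0.1, -0.2]
opening: 1.0
```

View pics/w2z.png

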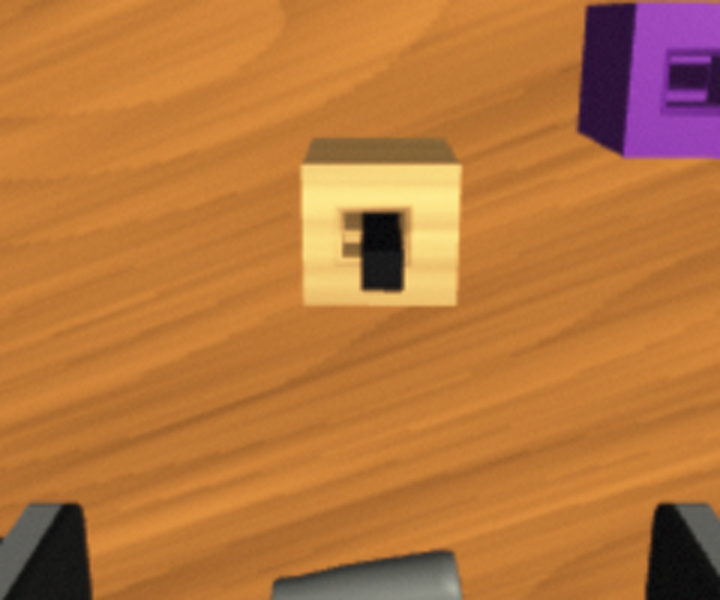

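```bash
python3 - <<'E'
from h import *
Z=np.load('pics/w2.npz');im=Z['im'];C=cam('wrist',Z['p'],Z['q'])
s=lambda x,y:(200+(x+.5)/3-.5,90+(y+.5)/3-.5)
# block top: bright wood in small window
hsv=cv2.cvtColor(im,cv2.COLOR_BGR2HSV)
m=((im[:,:,0]>90)&(im[:,:,2]>180)).astype(np.uint8)
w=np.zeros_like(m);w[130:200,290:365]=m[130:200,290:365]
w=cv2.morphologyEx(w,cv2.MORPH_CLOSE,np.ones((3,3)))
cs,_=cv2.findContours(w,cv2.RETR_EXTERNAL,cv2.CHAIN_APPROX_NONE)
c=max(cs,key=cv2.contourArea)
P=np.array([ray(C,u,v,0.07)[:2] for u,v in c[:,0]])
r=cv2.minAreaRect((P*1000).astype(np.float32));print('block',r)
# px corners
for (x,y) in [(302,165),(461,165),(458,305),(303,305)]: print(ray(C,*s(x,y),0.07).round(4))
cs=[ray(C,*s(x,y),0.115) for x,y in [(362,250),(404,250),(403,291),(362,291)]]
print('handle top',np.round(cs,4),np.mean(cs,0))
T=cam('top'); Zt=np.load('pics/top0.npz')['im']
# top camera block corners
st=lambda x,y:(390+(x+.5)/8-.5,180+(y+.5)/8-.5)
cs=[ray(T,*st(x,y),0.07) for x,y in [(190,145),(345,205),(290,345),(135,285)]]
print('topcam',np.mean(cs,0))
print(np.degrees(2*np.arctan2(Z['q'][1],Z['q'][0])))
E
```

```text
block ((521.8980102539062, -240.91986083984375), (50.2735481262207, 45.23278045654297), 69.70417022705078)
[ 0.552  -0.2257  0.07  ]
[ 0.5347 -0.2725  0.07  ]
[ 0.4915 -0.257   0.07  ]
[ 0.5092 -0.2092  0.07  ]
handle top [[ 0.5297 -0.2378  0.115 ]
 [ 0.5257 -0.2486  0.115 ]
 [ 0.5148 -0.2444  0.115 ]
 [ 0.5187 -0.2337  0.115 ]] [ 0.52223494 -0.24110322  0.115     ]
topcam [ 0.52499481 -0.24230395  0.07      ]
-20.261054431308494
```

```bash
python3 -m crank '{"hand":[1,1,1,1,1],"dp":[[1,4.5,-1.5],[1,4.5,-1.5],[1,4.5,-1.5],[1,4.5,-2],[0.5,4.4,-2]],"rot":[[0,0,0],[0,0,0],[0,0,0],[0,0,0],[0,0,0]]}';python3 -m crank '{"hand":[1,1],"dp":[[0,0,0],[0,0,0]],"rot":[[0,0,0],[0,0,0]]}'
python3 - <<'E'
from h import *
im,d,st=shot('wrist','w3')
cv2.imwrite('pics/w3z.png',cv2.resize(im[70:310,180:460],None,fx=2.8,fy=2.5,interpolation=cv2.INTER_CUBIC))
E
```

```text
time_s: 2.38
tcp_pos: [0.5623, -0.0101, 0.146]
tool_rot: [0.984, -0.177, 0.001, 0.0]
force: [0.5, 0.4, -0.6]
opening: 1.002
time_s: 2.62
tcp_pos: [0.562, -0.0109, 0.1465]
tool_rot: [0.984, -0.176, 0.0, 0.0]
force: [0.1, 0.4, -0.5]
opening: 0.998
```

View pics/w3.png

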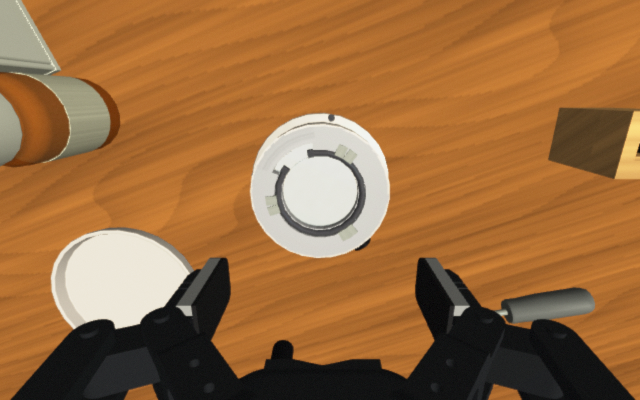

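```bash
python3 - <<'E'
from h import *
im=cv2.imread('pics/w3.png')
cv2.imwrite('pics/w3z.png',cv2.resize(im[135:245,260:380],None,fx=5,fy=5,interpolation=cv2.INTER_CUBIC))
E
```

```text
(no output)
```

View pics/w3z.png

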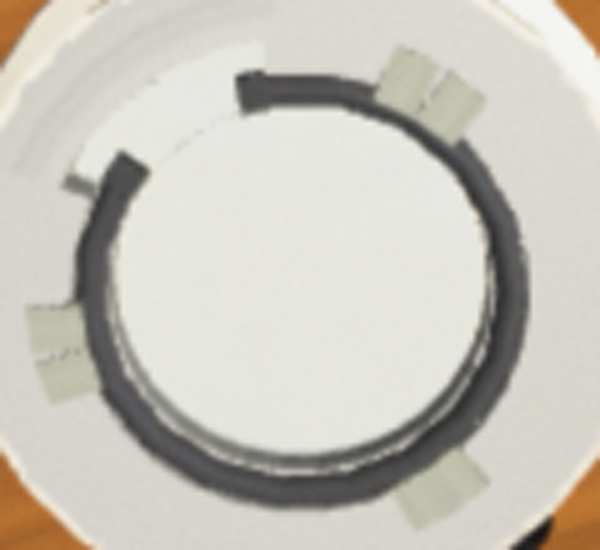

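```bash
python3 - <<'E'
from h import *
Z=np.load('pics/w3.npz');im=Z['im'];C=cam('wrist',Z['p'],Z['q'])
g=im.max(2)
m=np.zeros(g.shape,np.uint8);m[135:245,260:380]=(g[135:245,260:380]<125)
n,l,s,c=cv2.connectedComponentsWithStats(m)
k=1+np.argmax(s[1:,4]);print(s[k])
v,u=np.nonzero(l==k)
W=np.array([ray(C,a,b,0.0404)[:2] for a,b in zip(u,v)])*1000
# circle fit of wire pixels
A=np.c_[2*W,np.ones(len(W))];x=np.linalg.lstsq(A,(W**2).sum(1),rcond=None)[0]
print('ring c',x[:2],'r',np.sqrt(x[2]+x[:2]@x[:2]))
cc=x[:2]
r=np.hypot(*(W-cc).T);a=np.degrees(np.arctan2(*(W-cc).T[::-1]))
print(np.percentile(r,[2,50,98]))
a2=np.sort(a[(r>29)&(r<39)]);gp=np.diff(a2);i=gp.argmax();print('gap',a2[i],a2[i+1],'mid',(a2[i]+a2[i+1])/2)
# bright glass circle / lug positions
q=lambda x,y:(260+(x+.5)/5-.5,135+(y+.5)/5-.5)
for nm,(x,y) in dict(left=(125,168),right=(250,92),lugR=(430,95),lugL=(63,350),lugB=(440,480)).items():
    p=ray(C,*q(x,y),0.0429 if 'lug' not in nm else .045)[:2]*1000; dd=p-cc;print(nm,p,np.hypot(*dd),np.degrees(np.arctan2(dd[1],dd[0])))
# drum outer outline: collar circle r55 at .0425
P=cloud(C,Z['d']);print('depth collar',P[190,262],P[190,375],'glass',P[193,320],P[185,320],P[200,325])
zz=P[150:240,270:370,2];
gl=P[(np.hypot(P[...,0]*1000-cc[0],P[...,1]*1000-cc[1])<25)][:,2];print('glass z med',np.median(gl),gl.std())
rr=np.hypot(P[...,0]*1000-cc[0],P[...,1]*1000-cc[1]);print('collar z',np.median(P[(rr>45)&(rr<52)][:,2]))
E
```

```text
[ 275  149   91   88 1534]
ring c [562.17682365  -8.26032007] r 33.787159869202135
[29.02123001 33.81836144 37.00802518]
gap -4.430861478698513 28.75913280171253 mid 12.164135661507007
left [591.8879205    9.62172732] 34.67732536542622 31.042231928343796
right [596.25196582 -12.991407  ] 34.402012979114815 -7.904569946007376
lugR [586.57645487 -38.84319218] 39.12357434663409 -51.41642944124119
lugL [568.09755706  29.92049553] 38.63715522531086 81.18530014383333
lugB [525.60740123 -19.54269267] 38.27028335289661 -162.85399594738027
depth collar [0.58168152 0.03336725 0.04268566] [ 0.55049313 -0.05132926  0.04322835] glass [ 0.56060025 -0.00819592  0.03331014] [ 0.56716097 -0.01064288  0.0336785 ] [ 0.55401264 -0.01019282  0.03528518]
glass z med 0.22583581787285406 0.08925104511937869
collar z 0.18021487467631186
```

```bash
python3 -m crank '{"hand":[1,1,1,1,1],"dp":[[-0.8,-4.6,0.8],[-0.8,-4.6,0.8],[-0.8,-4.6,0],[-0.8,-4.6,0],[-0.8,-4.6,0]],"rot":[[0,0,0],[0,0,0],[0,0,0],[0,0,0],[0,0,0]]}';python3 -m crank '{"hand":[1,1,1],"dp":[[0,0,0],[0,0,0],[0,0,0]],"rot":[[0,0,0],[0,0,0],[0,0,0]]}'
python3 - <<'E'
from h import *
im,d,st=shot('wrist','w4')
C=cam('wrist',st['tcp_pos'],st['tool_rot'])
print(st['tcp_pos'],proj(C,[.522,-.241,.115]),proj(C,[.522,-.241,.07]))
E
```

```text
time_s: 3.3
tcp_pos: [0.521, -0.2429, 0.1634]
tool_rot: [0.984, -0.177, 0.001, 0.001]
force: [-0.1, -1.4, 1.2]
opening: 1.0
time_s: 3.68
tcp_pos: [0.5215, -0.2383, 0.1625]
tool_rot: [0.985, -0.175, -0.0, -0.0]
force: [-0.4, -0.3, -0.3]
opening: 0.997
[ 0.52154786 -0.23829431  0.1624727 ] (np.float64(326.3535103652075), np.float64(217.52880002725092)) (np.float64(325.6756183530725), np.float64(196.255357461625))
```

View pics/w4.png

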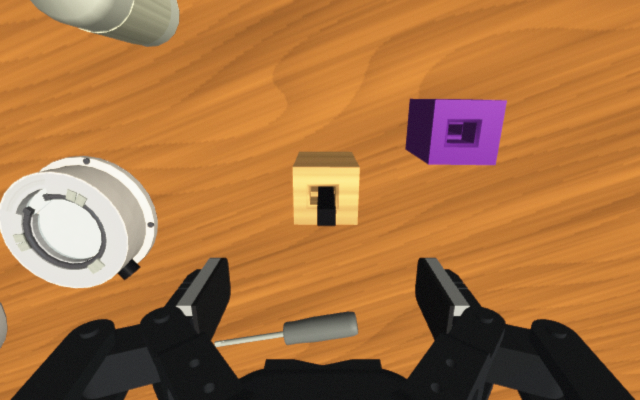

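```bash
python3 -m crank '{"hand":[1,1,1,1],"dp":[[0,-0.3,-2],[0,0,-3],[0,0,-3],[0,0,-0.2]],"rot":[[0,0,0],[0,0,0],[0,0,0],[0,0,0]]}' 60;python3 -m crank '{"hand":[0.3,0,0,0,0],"dp":[[0,0,0],[0,0,0],[0,0,0],[0,0,0],[0,0,0]],"rot":[[0,0,0],[0,0,0],[0,0,0],[0,0,0],[0,0,0]]}' 60;python3 -m crank '{"hand":[0,0,0],"dp":[[0,0,0],[0,0,0],[0,0,0]],"rot":[[0,0,0],[0,0,0],[0,0,0]]}' 110
```

```text
time_s: 4.22
tcp_pos: [0.5206, -0.24, 0.0785]
tool_rot: [0.985, -0.174, -0.002, -0.001]
force: [-0.3, -0.2, -0.6]
opening: 0.997
time_s: 4.85
tcp_pos: [0.5221, -0.2423, 0.0809]
tool_rot: [0.985, -0.175, 0.0, 0.0]
force: [-0.3, 0.5, 3.6]
opening: 0.128
time_s: 5.22
tcp_pos: [0.5221, -0.2423, 0.081]
tool_rot: [0.985, -0.175, 0.0, 0.0]
force: [-1.3, 0.3, 5.5]
opening: 0.116
```

```bash
python3 -m crank '{"hand":[0,0,0,0,0],"dp":[[0,0,1],[0,0,2],[0,0,2.5],[0,0,2.5],[0,0,2.5]],"rot":[[0,0,0],[0,0,0],[0,0,0],[0,0,0],[0,0,0]]}' 110;python3 -m crank '{"hand":[0,0],"dp":[[0,0,0],[0,0,0]],"rot":[[0,0,0],[0,0,0]]}'
python3 - <<'E'
from h import *
im,d,st=shot('wrist','w5')
cv2.imwrite('pics/w5z.png',cv2.resize(im[130:400,220:420],None,fx=2.2,fy=2.2,interpolation=cv2.INTER_CUBIC))
im,d,st=shot('scene','s5')
E
```

```text
time_s: 5.85
tcp_pos: [0.5215, -0.2418, 0.1862]
tool_rot: [0.985, -0.175, -0.0, -0.0]
force: [0.1, -0.2, -0.7]
opening: 0.118
time_s: 6.1
tcp_pos: [0.5212, -0.2416, 0.1845]
tool_rot: [0.985, -0.175, -0.001, -0.0]
force: [-0.1, -0.5, -0.3]
opening: 0.119
```

View pics/w5z.png

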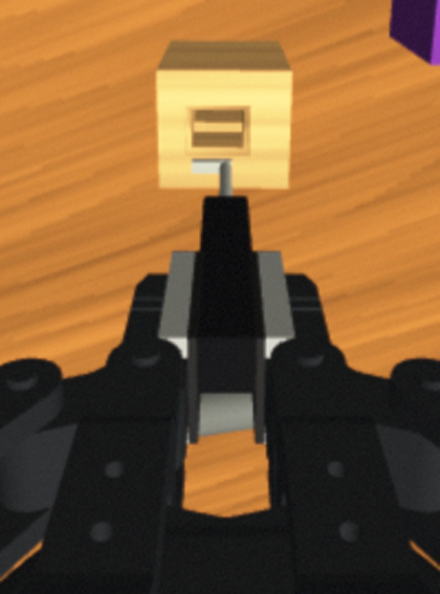

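```bash
python3 - <<'E'
from h import *
Z=np.load('pics/w5.npz');C=cam('wrist',Z['p'],Z['q']);p=Z['p']
for h in [30,36,39,67,70,72,74,76,78,80]:
    for (ax) in [0]:
        # tool-x shift +2 (upper edge) / handle edge +6
        R=Rn.from_quat(Z['q']).as_matrix()
        print(h,[np.round(proj(C,p+R@np.array([sx,0,h])/1000),1) for sx in (-6,-2,0,2,6)])
im=Z['im'];print(im[195:225,318:326].mean(2).round().astype(int)); print(im[195:215,300:318].mean(2).round().astype(int))
E
```

```text
30 [array([322.6, 239.9]), array([322.6, 233.7]), array([322.6, 230.6]), array([322.6, 227.4]), array([322.6, 221. ])]
36 [array([322.6, 235.7]), array([322.6, 229.6]), array([322.6, 226.6]), array([322.6, 223.5]), array([322.6, 217.3])]
39 [array([322.6, 233.7]), array([322.6, 227.7]), array([322.6, 224.7]), array([322.6, 221.6]), array([322.6, 215.5])]
67 [array([322.6, 217.3]), array([322.5, 211.9]), array([322.5, 209.2]), array([322.5, 206.4]), array([322.5, 201. ])]
70 [array([322.5, 215.7]), array([322.5, 210.4]), array([322.5, 207.7]), array([322.5, 205. ]), array([322.5, 199.6])]
72 [array([322.5, 214.7]), array([322.5, 209.4]), array([322.5, 206.8]), array([322.5, 204.1]), array([322.5, 198.7])]
74 [array([322.5, 213.7]), array([322.5, 208.5]), array([322.5, 205.9]), array([322.5, 203.2]), array([322.5, 197.9])]
76 [array([322.5, 212.8]), array([322.5, 207.6]), array([322.5, 205. ]), array([322.5, 202.3]), array([322.5, 197. ])]
78 [array([322.5, 211.8]), array([322.5, 206.7]), array([322.5, 204.1]), array([322.5, 201.4]), array([322.5, 196.2])]
80 [array([322.5, 210.9]), ar
[... 1941 characters left out ...]
217 217 216 216 217 215]
 [200 200 201 200 200 201 204 213 214 216 216 215 215 216 216 217 215 216]
 [199 200 200 199 200 200 204 212 216 215 213 214 213 214 213 215 213 214]
 [196 197 197 197 197 197 199 208 211 212 212 211 212 212 212 212 213 212]
 [193 194 193 193 194 193 195 196 196 197 197 196 197 196 196 196 197 195]
 [191 191 192 191 192 191 190 192 190 190 191 190 191 191 192 192 191 190]
 [189 189 190 189 189 189 190 189 190 189 190 189 188 190 189 190 189 190]
 [186 187 187 188 187 187 187 188 189 188 188 189 189 187 189 190 190 189]
 [185 186 186 187 184 188 185 187 187 186 185 187 186 189 187 187 187 188]
 [179 180 181 179 181 180 182 182 181 180 181 181 181 181 181 181 181 181]]
```

```bash
python3 -m crank '{"hand":[0,0,0,0,0],"dp":[[1.3,4,0],[1.3,4,0],[1.3,4,0],[1.3,4,0],[1.3,4,0]],"rot":[[0,0,0.152],[0,0,0.152],[0,0,0.152],[0,0,0.152],[0,0,0.152]]}';python3 -m crank '{"hand":[0,0,0,0],"dp":[[1.3,3.8,0],[0,0,-1],[0,0,-1],[0,0,0]],"rot":[[0,0,0.152],[0,0,0],[0,0,0],[0,0,0]]}'
python3 - <<'E'
from h import *
im,d,st=shot('wrist','w6')
print(st['tcp_pos'],np.degrees(2*np.arctan2(st['tool_rot'][1],st['tool_rot'][0])),st['force'])
cv2.imwrite('pics/w6z.png',cv2.resize(im[110:310,220:420],None,fx=3,fy=3,interpolation=cv2.INTER_CUBIC))
E
```

```text
time_s: 6.82
tcp_pos: [0.5865, -0.0406, 0.184]
tool_rot: [0.979, 0.205, -0.001, -0.001]
force: [0.9, -0.5, -0.1]
opening: 0.119
time_s: 7.32
tcp_pos: [0.5984, -0.0049, 0.1635]
tool_rot: [0.961, 0.275, -0.002, -0.001]
force: [-0.1, 0.4, -0.8]
opening: 0.119
[ 0.59836836 -0.00491671  0.16350566] 31.962442714092035 [-0.07899825  0.3739593  -0.84844866]
```

View pics/w6z.png

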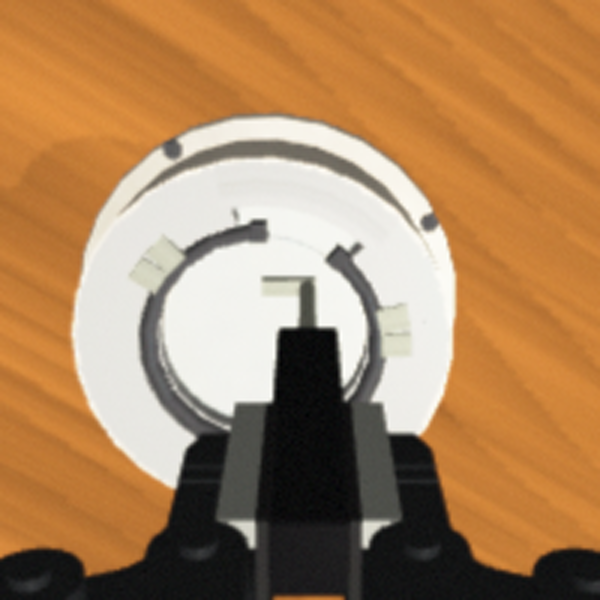

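```bash
python3 - <<'E'
from h import *
Z=np.load('pics/w6.npz');C=cam('wrist',Z['p'],Z['q']);p=Z['p'];R=Rn.from_quat(Z['q']).as_matrix()
q=lambda x,y:(220+(x+.5)/3-.5,110+(y+.5)/3-.5)
L=ray(C,*q(258,231),.0429);Rr=ray(C,*q(342,254),.0429)
print(L*1e3,Rr*1e3)
# left block corners of top (gap-face edge x~266 rows 220..241)
print([ (ray(C,*q(x,y),.0429)*1e3).round(1) for x,y in [(267,219),(266,241),(330,257),(347,247)]])
# toe visible tip vs predicted
print('toe tip px', q(262,286),'shank',q(308,286))
for h in (73.5,76.5): print([np.round(proj(C,p+R@np.array([sx,sy,h])/1e3),1) for sx,sy in ((2,-11),(-2,-11),(0,0))])
# in tool frame
for n,X in (('L',L),('R',Rr)): print(n,(R.T@(X-p)*1e3).round(1))
im=Z['im'];cv2.imwrite('pics/w6zz.png',cv2.resize(im[165:225,285:350],None,fx=9,fy=9,interpolation=cv2.INTER_CUBIC))
E
```

```text
[591.02556227  10.45018316  42.9       ] [597.88900639 -13.43792587  42.9       ]
[array([595.4,  10.1,  42.9]), array([589.7,   7. ,  42.9]), array([595.3, -11. ,  42.9]), array([600.4, -13.5,  42.9])]
toe tip px (307.0, 205.0) shank (322.3333333333333, 205.0)
[array([310.3, 205. ]), array([310.3, 210.3]), array([325.7, 207.6])]
[array([310.4, 203.6]), array([310.5, 208.9]), array([325.7, 206.3])]
L [  2.3 -16.6 120.6]
R [ -4.5   7.3 120.6]
```

View pics/w6zz.png

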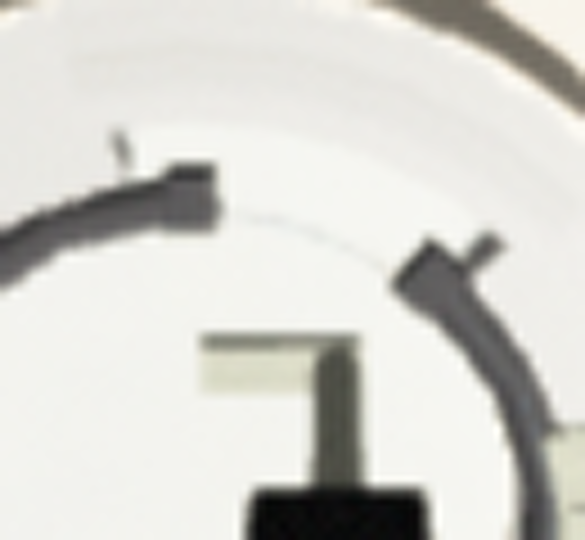

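```bash
python3 - <<'E'
from h import *
for i in range(2): print(manip.camera_params('wrist'))
for f in ('w3','w5','w6'):
    Z=np.load(f'pics/{f}.npz');C=cam('wrist',Z['p'],Z['q']);R=Rn.from_quat(Z['q']).as_matrix()
    print(f,Z['q'],proj(C,Z['p']+R@np.array([0,0,.0765])))
E
```

```text
{'fovy': 63.716338172393016, 'cx': 322.4003732206612, 'cy': 198.33224103714352, 'hand_eye': array([[-4.75654083e-04, -9.52145644e-01, -3.05644314e-01,
         7.65427128e-02],
       [ 9.99999821e-01, -3.42221230e-04, -4.90143403e-04,
        -2.24421150e-03],
       [ 3.62089933e-04, -3.05644493e-01,  9.52145636e-01,
        -1.43205236e-01],
       [ 0.00000000e+00,  0.00000000e+00,  0.00000000e+00,
         1.00000000e+00]])}
{'fovy': 63.716338172393016, 'cx': 322.4003732206612, 'cy': 198.33224103714352, 'hand_eye': array([[-4.75654083e-04, -9.52145644e-01, -3.05644314e-01,
         7.65427128e-02],
       [ 9.99999821e-01, -3.42221230e-04, -4.90143403e-04,
        -2.24421150e-03],
       [ 3.62089933e-04, -3.05644493e-01,  9.52145636e-01,
        -1.43205236e-01],
       [ 0.00000000e+00,  0.00000000e+00,  0.00000000e+00,
         1.00000000e+00]])}
w3 [ 9.84384748e-01 -1.76029835e-01  2.65043613e-04  3.06934479e-04] (np.float64(325.66623362069146), np.float64(206.25739045221246))
w5 [ 9.84529222e-01 -1.75218696e-01 -7.07399140e-04 -3.45981158e-04] (np.float64(325.6662336206914), np.float64(206.2573904522124))
w6 [ 9.61350051e-01  2.75321735e-01 -1.84138201e-03 -7.94309319e-04] (np.float64(325.66623362069134), np.float64(206.2573904522125))
```

```bash
python3 - <<'E'
from h import *
Z=np.load('pics/w6.npz');C=cam('wrist',Z['p'],Z['q']);P=cloud(C,Z['d'])
print((P[203:210,305:326,2]*1e3).round(0))
print('collar',np.median(P[150:170,290:330,2]),'tcp z',Z['p'][2],'glass',np.median(P[195:200,300:318,2]),P[195:200,300:318,2].std())
print((P[178:195,303:336:2,2]*1e3).round(0))
E
```

```text
[[ 33.  34.  88.  87.  89.  89.  88.  89.  88.  88.  88.  87.  88.  88.
   89.  89.  88.  89.  88.  87.  34.]
 [ 34.  33.  89.  88.  88.  88.  87.  90.  88.  88.  88.  88.  89.  88.
   88.  88.  90.  91.  91.  88.  34.]
 [ 33.  35.  88.  87.  88.  89.  87.  88.  87.  88.  89.  88.  88.  88.
   89.  90.  92.  94.  92.  92.  34.]
 [ 33.  33.  89.  87.  88.  88.  88.  88.  90.  88.  89.  89.  89.  88.
   88.  92.  94.  94.  93.  93.  34.]
 [ 33.  34.  88.  88.  88.  89.  88.  88.  89.  89.  88.  88.  88.  89.
   88.  95.  96.  96.  97.  97.  33.]
 [ 33.  35.  90.  88.  88.  88.  88.  88.  87.  88.  88.  88.  88.  89.
   88.  97.  98.  98.  99.  97.  34.]
 [ 34.  34.  34.  35.  34.  33.  34.  33.  34.  33.  33.  34.  35.  32.
   33.  99.  99. 100. 101.  99.  34.]]
collar 0.021249019148276677 tcp z 0.16350566422456558 glass 0.03379844173609048 0.0005800826379042081
[[ 44.  44.  42.  44.  43.  44.  42.  44.  44.  44.  44.  44.  44.  43.
   43.  43.  44.]
 [ 33.  35.  33.  33.  33.  34.  43.  43.  43.  44.  43.  43.  43.  43.
   43.  43.  43.]
 [ 33.  33.  34.  34.  33.  34.  35.  35.  44. 
[... 603 characters left out ...]
.  33.  33.  34.  34.  33.  34.  33.  33.  34.  33.
   34.  34.  34.]
 [ 44.  45.  44.  34.  33.  34.  33.  33.  34.  34.  33.  35.  33.  33.
   33.  35.  34.]
 [ 43. 306.  43.  35.  34.  34.  33.  34.  33.  34.  35.  35.  34.  34.
   33.  33.  34.]
 [ 44.  42.  44.  32.  34.  34.  35.  34.  35.  33.  35.  34.  33.  34.
   34.  33.  33.]
 [ 34.  33.  34.  35.  34.  35.  33.  34.  34.  34.  34.  35.  33.  34.
   34.  35.  34.]
 [ 33.  34.  34.  34.  35.  33.  34.  33.  33.  35.  33.  34.  34.  33.
   33.  40.  33.]
 [ 33.  33.  33.  34.  32.  34.  35.  35.  33.  34.  34.  33.  34.  35.
   42.  44.  39.]
 [ 33.  34.  35.  34.  34.  35.  33.  34.  35.  34.  33.  33.  32.  33.
   43.  43.  41.]]
```

```bash
python3 -m crank '{"hand":[0,0,0,0,0],"dp":[[0.2,0,-1],[0,0,-1.2],[0,0,-1],[0,0,-0.4],[0,0,0]],"rot":[[0,0,0],[0,0,0],[0,0,0],[0,0,0],[0,0,0]]}'
cat >> h.py <<'E'
def look(fn,box,k,wh='wrist'):
    im,d,st=shot(wh,fn)
    x0,x1,y0,y1=box
    cv2.imwrite(f'pics/{fn}z.png',cv2.resize(im[y0:y1,x0:x1],None,fx=k,fy=k,interpolation=cv2.INTER_CUBIC))
    C=cam(wh,st['tcp_pos'],st['tool_rot'])
    R=Rn.from_quat(st['tool_rot']).as_matrix()
    P=cloud(C,d); T=(P-st['tcp_pos'])@R*1e3
    return im,d,st,C,P,T
E
python3 - <<'E'
from h import *
im,d,st,C,P,T=look('w7',(280,370,150,240),6)
print(st['tcp_pos'],np.degrees(2*np.arctan2(st['tool_rot'][1],st['tool_rot'][0])),st['force'])
np.savez('pics/w7c.npz',P=P,T=T)
E
```

```text
time_s: 8.0
tcp_pos: [0.6016, -0.0039, 0.1288]
tool_rot: [0.961, 0.276, -0.0, -0.0]
force: [0.6, -0.4, -0.1]
opening: 0.117
[ 0.60158847 -0.00394155  0.12883261] 32.076138439217026 [ 0.58530782 -0.40422854 -0.13386924]
```

View pics/w7z.png

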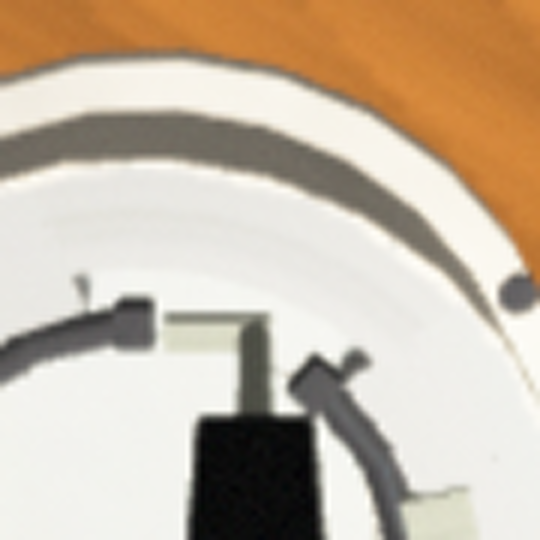

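```bash
cat > m.py <<'E'
from h import *
def meas(fn,T,P,st):
    # toe pixels: z band near toe; work in tool coordinates (mm)
    im=np.load(f'pics/{fn}.npz')['im'].max(2)
    return im
E
python3 - <<'E'
from h import *
Z=np.load('pics/w7c.npz');T=Z['T'];P=Z['P']
im=np.load('pics/w7.npz')['im'];g=im.max(2)
z=P[...,2]*1e3
s=np.s_[185:230,285:350]
gl=z[190:200,310:318];print('glass',np.median(z[212:225,300:310]))
toe=np.zeros(z.shape,bool);toe[198:210,300:322]=(z[198:210,300:322]>48)
v,u=np.nonzero(toe);t=T[toe];print('toe',len(t),'y',np.percentile(t[:,1],[1,99]),'x',np.percentile(t[u<318][:,0],[2,98]),'ztop',np.median(z[toe&(np.arange(640)<316)[None]]))
sh=np.zeros(z.shape,bool);sh[206:216,315:330]=(z[206:216,315:330]>50);t=T[sh];print('shank y',np.percentile(t[:,1],[3,50,97]),'x',np.percentile(t[:,0],[3,50,97]))
for nm,bx in (('L',np.s_[195:212,296:308]),('R',np.s_[205:222,326:340])):
    m=np.zeros(z.shape,bool);m[bx]=(g[bx]<110)&(z[bx]>39)&(z[bx]<47);t=T[m];print(nm,t.mean(0).round(1),np.percentile(t[:,1],[2,98]),np.percentile(t[:,0],[2,98]))
E
```

```text
glass 33.793074536165896
toe 108 y [-13.46284586  -2.24669375] x [-1.0225809   3.13733135] ztop 53.3893646759732
shank y [-7.59311433 -2.63576099 -0.61286182] x [-1.1751164   2.35955409 69.21758938]
L [ -1.  -19.   85.7] [-22.25053734 -16.12444762] [-3.52700664  1.29147542]
R [-10.4   6.4  85.8] [ 2.63156971 10.30284136] [-14.93260095  -6.31416355]
```

```bash
python3 -m crank '{"hand":[0,0,0,0],"dp":[[-0.14,-0.08,0],[0,0,-0.6],[0,0,-0.5],[0,0,0]],"rot":[[0,0,0],[0,0,0],[0,0,0],[0,0,0]]}'
cat > m.py <<'E'
from h import *
def meas(fn):
    im,d,st,C,P,T=look(fn,(280,370,150,240),6)
    print('tcp',st['tcp_pos'].round(4),'F',st['force'].round(2),'M',st['wrist_torque'].round(2))
    g=im.max(2);z=P[...,2]*1e3
    print('glass',np.median(z[212:225,300:310]))
    return im,g,z,T
E
python3 - <<'E'
from m import *
im,g,z,T=meas('w8')
print(z[192:216,296:332:2].round(0).astype(int))
E
```

```text
time_s: 8.55
tcp_pos: [0.5999, -0.0047, 0.1176]
tool_rot: [0.961, 0.276, -0.001, -0.0]
force: [-0.7, 0.5, -0.8]
opening: 0.117
tcp [ 0.5999 -0.0047  0.1176] F [-0.71  0.52 -0.85] M [ 0.07 -0.   -0.01]
glass 33.781481609549914
[[ 42  43  42  42  44  43  42  44  44  43  43  43  44  43  44  43  44  44]
 [ 44  43  43  44  43  43  45  43  43  42  43  44  43  42  43  43  42  43]
 [261  44  44  43  42  43  44  43  42  44  43  43  43  43  43  43  42  44]
 [ 43  43  44  44  43  43  44  44  43  43  43  43  44  42  43  43  43  43]
 [ 43  43  43  44  43  45  43  44  44  43  42  44  44  43  43  43  44  43]
 [ 34  34  35  33  33  33  44  43  43  43  43  44  43  42  43  43  44  44]
 [ 33  34  34  34  34  33  34  33  34  34  44  42  42  43  43  43  42  42]
 [ 33  34  34  34  34  34  34  33  34  33  33  33  43  43  45  42  43  43]
 [ 34  34  35  34  34  35  34  33  34  34  34  33  34  35  43  44  43  43]
 [ 34  33  34  33  34  33  34  34  34  33  34  33  32  34  33  44  42  42]
 [ 34  33  41  40  40  33  39  40  39  40  40  39  40  40  40  33  43  42]
 [ 34  42  43  43  43  33  42  43  42  42  42  41
[... 226 characters left out ...]
 47  48  47  33  34  34]
 [ 44  43  43  43  44  34  42  42  42  42  41  43  49  51  50  35  34  33]
 [261  43  44  44  43  33  43  42  43  42  43  42  51  52  51  33  34  33]
 [ 45  43  44  44  44  34  34  34  33  34  34  34  52  56  54  33  33  32]
 [ 43  43  44  43  44  34  33  34  33  34  33  33  55  57  56  33  34  34]
 [ 34  34  42  44  42  33  33  33  33  33  33  34  57  59  58  33  33  34]
 [ 34  34  33  34  34  34  33  33  35  34  34  33  59  60  59  34  34  34]
 [ 34  34  34  33  34  33  33  34  35  34  34  33  62  63  62  35  33  34]
 [ 34  34  35  34  34  35  34  33  35  34  34  32  63  65  63  34  33  40]
 [ 33  34  34  34  33  32  34  33  34  33  33  33  66  66  66  34  32  41]]
```

View pics/w8z.png

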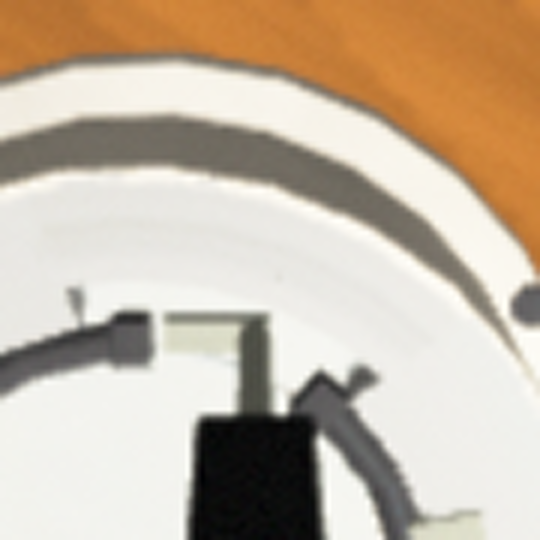

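```bash
python3 -m crank '{"hand":[0,0,0,0],"dp":[[-0.06,-0.04,-0.12],[0,0,-0.12],[0,0,-0.1],[0,0,0]],"rot":[[0,0,0],[0,0,0],[0,0,0],[0,0,0]]}';python3 -m crank '{"hand":[0,0],"dp":[[0,0,-0.04],[0,0,-0.03]],"rot":[[0,0,0],[0,0,0]]}'
```

```text
time_s: 9.1
tcp_pos: [0.5997, -0.0052, 0.1148]
tool_rot: [0.961, 0.276, -0.0, -0.0]
force: [0.4, -0.1, -0.6]
opening: 0.119
time_s: 9.35
tcp_pos: [0.5999, -0.0052, 0.1142]
tool_rot: [0.961, 0.276, 0.0, 0.0]
force: [0.6, -0.5, -0.1]
opening: 0.121
```

```bash
python3 -m crank '{"hand":[0,0],"dp":[[0,0,-0.05],[0,0,-0.03]],"rot":[[0,0,0],[0,0,0]]}' | sed -n '1,2p;4p';python3 -m crank '{"hand":[0,0],"dp":[[0,0,-0.03],[0,0,0]],"rot":[[0,0,0],[0,0,0]]}'| sed -n '1,2p;4p'; python3 -m crank '{"hand":[0],"dp":[[0,0,-0.03]],"rot":[[0,0,0]]}'| sed -n '1,2p;4p'
```

```text
time_s: 9.6
tcp_pos: [0.5998, -0.0052, 0.1134]
force: [0.3, 0.4, -1.0]
time_s: 9.85
tcp_pos: [0.5998, -0.0052, 0.1131]
force: [-0.4, 0.1, -0.3]
time_s: 9.98
tcp_pos: [0.5998, -0.0052, 0.1128]
force: [0.2, -1.0, 0.5]
```

```bash
python3 -m crank '{"hand":[0,0],"dp":[[0,0,-0.03],[0,0,0]],"rot":[[0,0,0],[0,0,0]]}' | sed -n '1,2p;4p'
```

```text
time_s: 10.22
tcp_pos: [0.5998, -0.0052, 0.1125]
force: [0.6, -0.0, -1.1]
```

```bash
python3 -m crank '{"hand":[0,0],"dp":[[0,0,-0.03],[0,0,0]],"rot":[[0,0,0],[0,0,0]]}' | sed -n '1,2p;4p'
```

```text
time_s: 10.48
tcp_pos: [0.5998, -0.0052, 0.1122]
force: [0.0, 0.2, -0.4]
```

Noise is about ±0.7 N. I'll continue in single 0.3 mm steps.

```bash
python3 -m crank '{"hand":[0,0],"dp":[[0,0,-0.03],[0,0,0]],"rot":[[0,0,0],[0,0,0]]}' | sed -n '1,2p;4p'
```

```text
time_s: 10.72
tcp_pos: [0.5999, -0.0052, 0.1121]
force: [0.1, 0.6, 0.9]
```

```bash
python3 -m crank '{"hand":[0,0],"dp":[[0,0,-0.02],[0,0,0]],"rot":[[0,0,0],[0,0,0]]}' | sed -n '1,2p;4p'
```

```text
time_s: 10.98
tcp_pos: [0.5999, -0.0052, 0.112]
force: [-0.4, 0.6, 1.9]
```

```bash
python3 -m crank '{"hand":[0,0,0,0,0],"dp":[[0,0,0.08],[0,0,0],[-0.08,0.13,0],[-0.08,0.13,0],[0,0,0]],"rot":[[0,0,0],[0,0,0],[0,0,0],[0,0,0],[0,0,0]]}'
python3 - <<'E'
from m import *
im,g,z,T=meas('w9')
E
```

```text
time_s: 11.6
tcp_pos: [0.598, -0.0024, 0.1124]
tool_rot: [0.961, 0.276, -0.0, -0.0]
force: [-0.1, 0.0, -0.4]
opening: 0.121
tcp [ 0.598  -0.0024  0.1124] F [-0.1   0.04 -0.35] M [ 0.04 -0.    0.03]
glass 33.93404695170645
```

View pics/w9z.png

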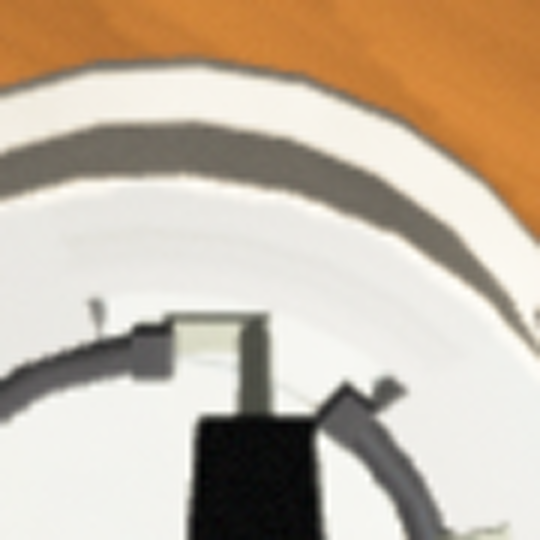

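```bash
python3 -m crank '{"hand":[0,0,0,0],"dp":[[-0.09,0.14,0],[-0.09,0.14,0],[-0.09,0.14,0],[0,0,0]],"rot":[[0,0,0],[0,0,0],[0,0,0],[0,0,0]]}'
python3 - <<'E'
from m import *
im,g,z,T=meas('w10')
E
```

```text
time_s: 12.15
tcp_pos: [0.5954, 0.0017, 0.1125]
tool_rot: [0.961, 0.276, -0.0, -0.0]
force: [-0.0, -0.5, -0.2]
opening: 0.122
tcp [0.5954 0.0017 0.1125] F [-0.03 -0.48 -0.16] M [-0.05 -0.02 -0.02]
glass 33.96644934595429
```

View pics/w10z.png

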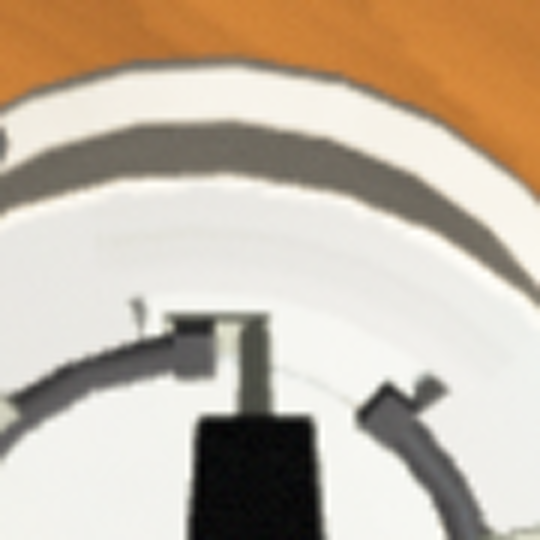

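```bash
python3 -m crank '{"hand":[0,0,0,0],"dp":[[0,0,0.1],[0,0,0.1],[0,0,0.1],[0,0,0]],"rot":[[0,0,0],[0,0,0],[0,0,0],[0,0,0]]}' 120;  python3 -m crank '{"hand":[0,0],"dp":[[0,0,0.1],[0,0,0.05]],"rot":[[0,0,0],[0,0,0]]}'
```

```text
time_s: 12.7
tcp_pos: [0.5953, 0.0014, 0.1152]
tool_rot: [0.961, 0.276, -0.0, 0.0]
force: [1.1, -1.0, -4.2]
opening: 0.116
time_s: 12.95
tcp_pos: [0.5951, 0.0013, 0.1162]
tool_rot: [0.961, 0.276, -0.001, -0.0]
force: [1.9, -1.2, -10.7]
opening: 0.114
```

```bash
for i in 1; do python3 -m crank '{"hand":[0,0],"dp":[[0,0,0.1],[0,0,0.1]],"rot":[[0,0,0],[0,0,0]]}'; done
```

```text
time_s: 13.2
tcp_pos: [0.595, 0.0012, 0.1178]
tool_rot: [0.961, 0.276, -0.001, 0.0]
force: [1.7, -3.5, -18.2]
opening: 0.117
```

```bash
python3 -m crank '{"hand":[0,0],"dp":[[0,0,0.1],[0,0,0.1]],"rot":[[0,0,0],[0,0,0]]}'
```

```text
time_s: 13.45
tcp_pos: [0.5959, 0.0021, 0.1224]
tool_rot: [0.961, 0.276, 0.001, -0.0]
force: [0.4, 0.1, -0.8]
opening: 0.118
```

```bash
python3 - <<'E'
from m import *
im,g,z,T=meas('w11')
print(z[196:222:2,284:330:3].round(0).astype(int))
E
```

```text
tcp [0.5959 0.0021 0.1224] F [ 0.44  0.1  -0.76] M [-0.05  0.03 -0.02]
glass 34.02174975143579
[[44 43 44 44 43 43 42 33 33 34 34 34 34 34 42 42]
 [43 43 44 43 43 44 42 34 33 34 33 33 34 34 33 34]
 [43 43 43 43 43 43 43 34 34 34 33 33 35 34 33 33]
 [43 42 43 44 44 44 44 33 44 44 44 45 44 44 34 33]
 [43 44 43 43 43 44 38 30 47 47 47 47 46 49 34 34]
 [44 44 44 43 39 39 39 36 47 47 50 49 51 54 34 34]
 [43 43 39 39 39 38 49 50 50 51 53 53 56 57 34 34]
 [44 40 40 39 50 49 51 51 51 52 52 52 60 62 35 33]
 [39 39 37 49 50 51 50 50 51 52 51 52 63 66 35 35]
 [46 47 49 50 50 52 51 49 33 34 52 51 68 68 34 32]
 [47 49 49 49 49 34 33 34 34 34 34 34 71 73 34 35]
 [49 50 49 49 35 33 34 34 34 33 34 34 76 77 34 34]
 [48 48 34 34 34 33 33 35 34 34 90 91 90 90 90 90]]
```

View pics/w11z.png

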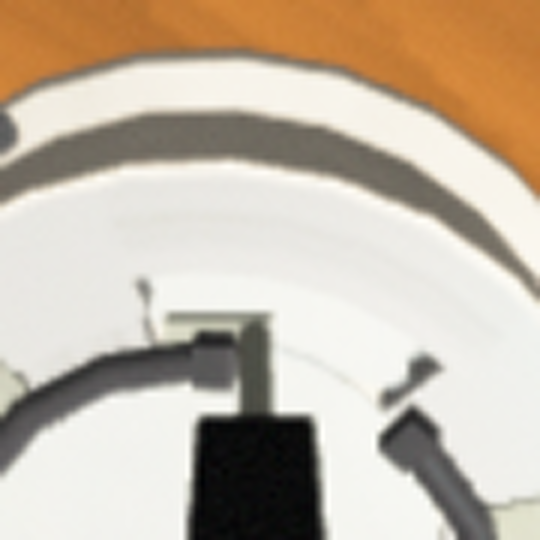

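```bash
python3 -m crank '{"hand":[0,0,0],"dp":[[-0.08,-0.05,0.05],[-0.08,-0.05,0.05],[0,0,0]],"rot":[[0,0,0],[0,0,0],[0,0,0]]}'
python3 - <<'E'
from m import *
im,g,z,T=meas('w12')
E
```

```text
time_s: 13.88
tcp_pos: [0.594, 0.0006, 0.1226]
tool_rot: [0.961, 0.276, 0.0, 0.0]
force: [-1.1, -0.3, -0.3]
opening: 0.115
tcp [0.594  0.0006 0.1226] F [-1.14 -0.29 -0.33] M [ 0.   -0.02 -0.01]
glass 33.69982223651835
```

View pics/w12z.png

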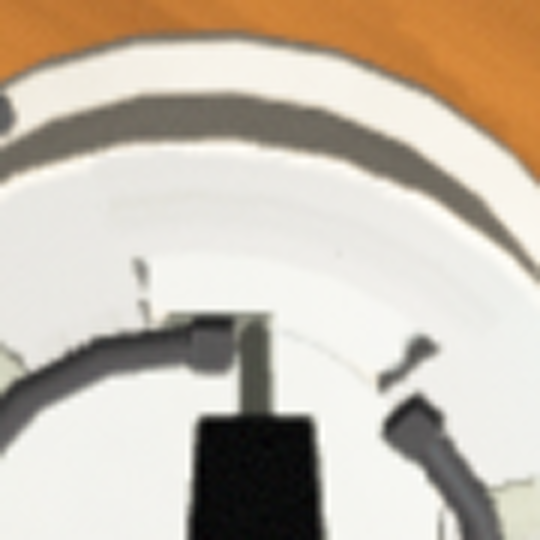

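```bash
python3 -m crank '{"hand":[0,0,0,0],"dp":[[0,0,0.15],[0,0,0.15],[0,0,0.15],[0,0,0]],"rot":[[0,0,0],[0,0,0],[0,0,0],[0,0,0]]}'
python3 - <<'E'
from m import *
im,g,z,T=meas('w13')
print(z[200:222:2,284:330:3].round(0).astype(int))
E
```

```text
time_s: 14.42
tcp_pos: [0.594, 0.0005, 0.1266]
tool_rot: [0.961, 0.276, 0.0, 0.0]
force: [0.2, -0.2, -0.2]
opening: 0.114
tcp [5.940e-01 5.000e-04 1.266e-01] F [ 0.15 -0.24 -0.16] M [-0.02  0.03 -0.03]
glass 33.81250099469054
[[ 44  43  44  42  43  38  38  31  31  34  35  34  33  33  33  33]
 [ 43  43  44  39  39  39  39  33  49  49  53  53  50  49  33  33]
 [ 43  44  38  38  38  39  35  34  56  55  56  56  51  53  32  33]
 [ 43  38  38  38  54  53  54  55  56  57  58  58  55  57  33  34]
 [ 43  39  39  54  54  54  54  57  57  56  57  57  61  63  35  33]
 [ 46  52  53  54  55  55  56  57  56  57  56  58  64  65  33  35]
 [ 52  53  54  55  54  33  33  34  33  34  35  57  67  70  34  33]
 [ 52  52  54  53  33  33  34  33  34  33  34  35  72  74  35  34]
 [ 53  53  33  34  34  34  34  35  33  33  34  34  75  76  34  34]
 [ 53  34  34  32  33  35  34  35  34  34  33  33  80  80  34  34]
 [ 50  34  34  34  34  34  34  34 270  34  94  95  95  94  94  94]]
```

View pics/w13.png

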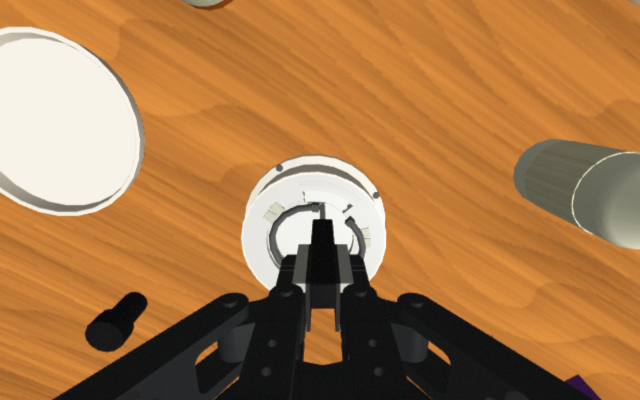

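```bash
python3 - <<'E'
import cv2
im=cv2.imread('pics/w13.png')
cv2.imwrite('pics/w13y.png',cv2.resize(im[160:290,235:395],None,fx=5,fy=4.6,interpolation=cv2.INTER_CUBIC))
E
```

```text
(no output)
```

View pics/w13y.png

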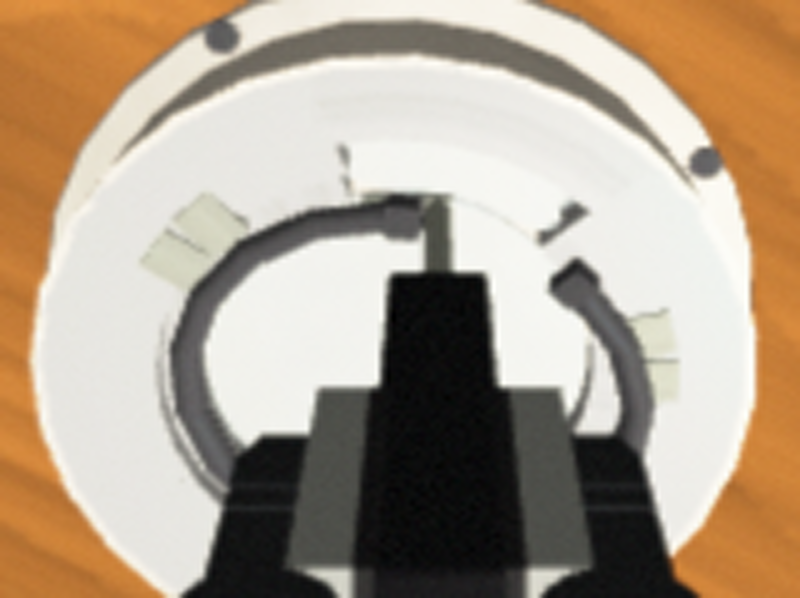

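```bash
python3 -m crank '{"hand":[0,0,0,0],"dp":[[0,0,-0.1],[0,0,-0.1],[0,0,-0.1],[0,0,0]],"rot":[[0,0,0],[0,0,0],[0,0,0],[0,0,0]]}'
python3 - <<'E'
from m import *
im,g,z,T=meas('w14')
print(z[200:222:2,284:330:3].round(0).astype(int))
cv2.imwrite('pics/w14y.png',cv2.resize(im[160:290,235:395],None,fx=5,fy=4.6,interpolation=cv2.INTER_CUBIC))
E
```

```text
time_s: 14.98
tcp_pos: [0.5938, 0.0006, 0.1234]
tool_rot: [0.961, 0.276, -0.0, -0.0]
force: [0.2, 0.3, 0.0]
opening: 0.118
tcp [0.5938 0.0006 0.1234] F [0.16 0.32 0.04] M [ 0.01 -0.02  0.02]
glass 33.828878906109566
[[43 44 44 43 43 43 39 31 34 35 35 34 34 35 35 34]
 [42 44 44 43 38 39 38 31 46 45 52 51 47 45 34 33]
 [43 44 39 40 38 39 39 34 52 53 55 54 48 49 33 34]
 [44 39 39 39 50 50 52 53 53 54 56 54 52 54 35 34]
 [39 39 39 52 52 54 54 55 54 54 53 55 56 59 34 35]
 [45 39 50 52 53 53 53 54 53 53 55 55 60 61 34 33]
 [48 51 52 53 52 33 33 34 34 35 34 34 64 66 34 34]
 [50 52 51 52 34 33 34 34 34 33 34 34 69 69 33 33]
 [52 52 50 33 33 34 33 34 34 33 34 34 72 74 35 35]
 [51 34 34 35 34 35 33 34 33 33 33 34 76 77 33 35]
 [49 33 34 34 34 33 34 34 35 33 90 92 91 91 92 92]]
```

View pics/w14y.png

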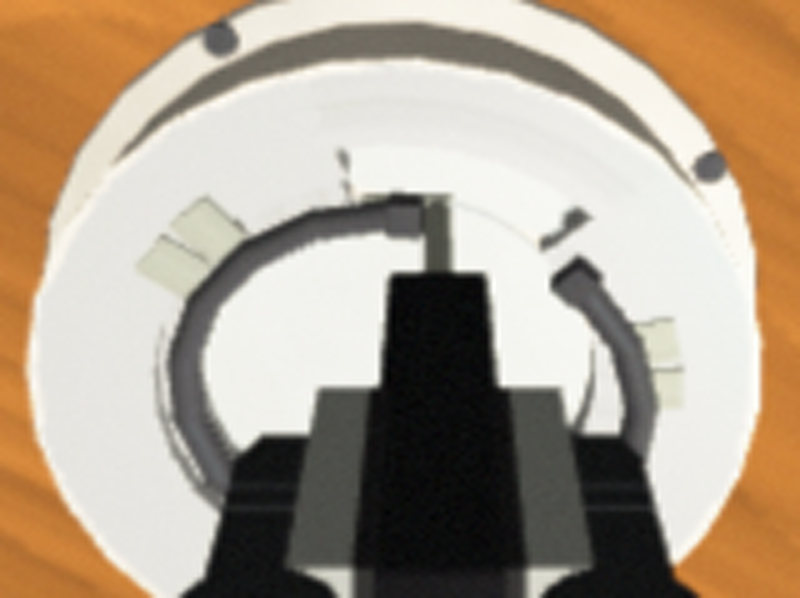

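```bash
python3 -m crank '{"hand":[0,0,0],"dp":[[0,0,-0.1],[0,0,-0.1],[0,0,0]],"rot":[[0,0,0],[0,0,0],[0,0,0]]}'
python3 - <<'E'
from m import *
im,g,z,T=meas('w15')
print(z[200:222:2,284:330:3].round(0).astype(int))
print('R',z[208:230:2,340:365:3].round(0).astype(int))
cv2.imwrite('pics/w15y.png',cv2.resize(im[160:290,235:395],None,fx=5,fy=4.6,interpolation=cv2.INTER_CUBIC))
E
```

```text
time_s: 15.4
tcp_pos: [0.5938, 0.0006, 0.1214]
tool_rot: [0.961, 0.276, -0.0, -0.0]
force: [0.2, 0.1, 0.4]
opening: 0.12
tcp [0.5938 0.0006 0.1214] F [0.18 0.13 0.36] M [-0.02  0.03  0.01]
glass 33.84019117585986
[[45 44 42 43 43 45 43 33 34 34 34 33 33 34 33 33]
 [42 43 43 44 44 39 38 31 44 43 43 43 44 43 33 33]
 [43 43 44 38 39 39 39 34 46 46 53 53 47 47 35 34]
 [43 44 39 38 39 52 52 54 52 53 55 55 50 51 34 34]
 [38 39 39 51 52 53 53 52 53 54 53 56 54 55 34 33]
 [39 38 51 53 53 53 53 55 54 55 55 56 59 60 35 33]
 [39 50 52 52 52 53 52 52 34 34 53 54 63 64 34 34]
 [50 51 52 53 51 34 35 34 33 33 35 34 69 67 33 33]
 [51 52 51 35 33 32 34 33 33 34 35 34 70 71 33 33]
 [51 50 34 34 34 34 34 34 34 34 33 34 74 75 35 33]
 [50 33 33 35 32 34 33 33 34 34 89 89 89 89 89 89]]
R [[ 34  32  35  36  41  44  44  44  43]
 [ 34  34  33  40  42  44  43  44  43]
 [ 31  30  35  43  43  43  44  42  42]
 [ 35  36  39  39  44  44  44  43  44]
 [ 33  39  39  38  42  44  42  43  43]
 [ 34  35  38  54  54  43  43  43  44]
 [ 34  34  53  57  56  53  43  43  43]
 [ 33  34  56  55  57  55  42  44  43]
 [ 33  33  54  56  57  55  43  43  43]
 [ 34  34  34  57  55  56  44  43  43]
 [ 33  33  34 265  56  56  55  43  42]]
```

View pics/w15y.png

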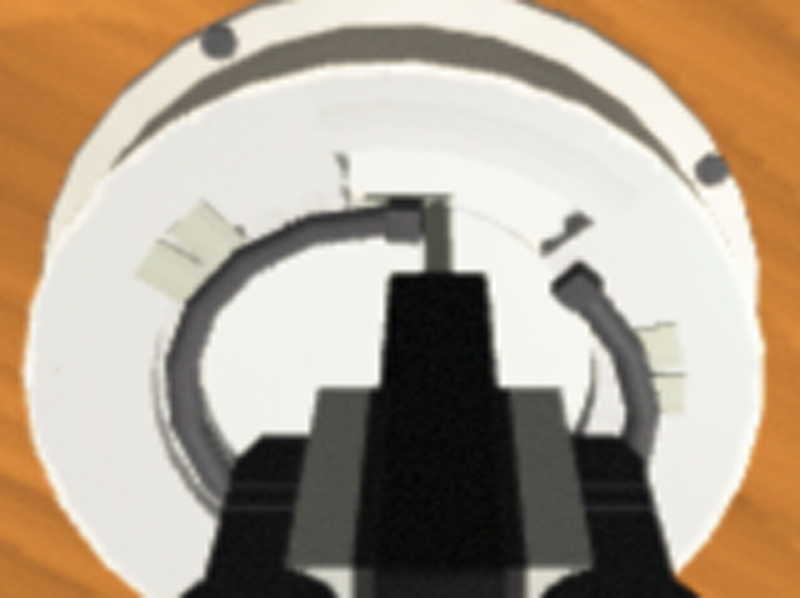

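```bash
python3 -m crank '{"hand":[0,0,0,0,0],"dp":[[0.13,-0.2,0],[0.13,-0.2,0],[0.13,-0.2,0],[0.13,-0.22,0],[0,0,0]],"rot":[[0,0,0],[0,0,0],[0,0,0],[0,0,0],[0,0,0]]}'
python3 - <<'E'
from m import *
im,g,z,T=meas('w16')
cv2.imwrite('pics/w16y.png',cv2.resize(im[160:290,235:395],None,fx=5,fy=4.6,interpolation=cv2.INTER_CUBIC))
E
```

```text
time_s: 16.08
tcp_pos: [0.5993, -0.0079, 0.1215]
tool_rot: [0.961, 0.276, 0.0, 0.0]
force: [-0.0, -0.1, -1.2]
opening: 0.115
tcp [ 0.5993 -0.0079  0.1215] F [-0.04 -0.09 -1.24] M [ 0.02  0.02 -0.04]
glass 33.80057565915986
```

View pics/w16y.png

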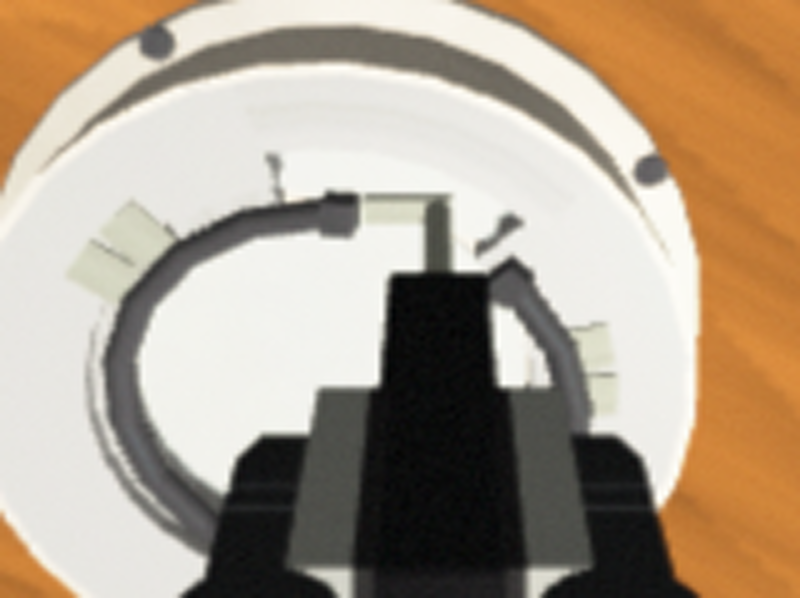

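```bash
python3 -m crank '{"hand":[0,0,0,0,0],"dp":[[0.06,-0.1,0],[0,0,0],[0,0,0.8],[0,0,1.5],[0,0,3]],"rot":[[0,0,0],[0,0,0],[0,0,0],[0,0,0],[0,0,0]]}'
python3 - <<'E'
from m import *
im,g,z,T=meas('w17')
cv2.imwrite('pics/w17y.png',cv2.resize(im[140:330,205:425],None,fx=3.6,fy=3.1,interpolation=cv2.INTER_CUBIC))
E
```

```text
time_s: 16.75
tcp_pos: [0.599, -0.0085, 0.175]
tool_rot: [0.961, 0.276, -0.001, -0.0]
force: [0.3, 0.3, 0.1]
opening: 0.118
tcp [ 0.599  -0.0085  0.175 ] F [0.26 0.27 0.09] M [0.   0.   0.01]
glass 33.847293818340674
```

View pics/w17y.png

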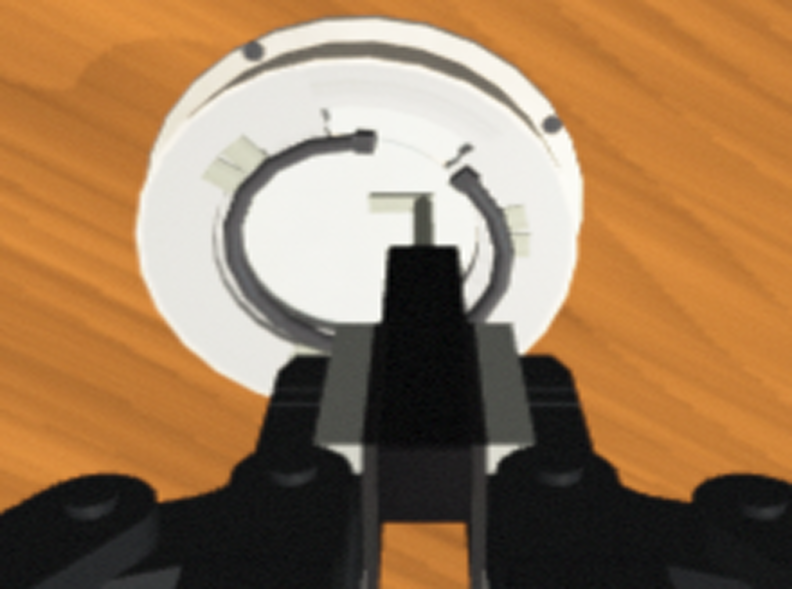

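```bash
python3 -m crank '{"hand":[0,0,0,0,0],"dp":[[-1.28,-3.9,0.1],[-1.28,-3.9,0.1],[-1.28,-3.9,0.1],[-1.28,-3.9,0.1],[-1.28,-3.9,0.1]],"rot":[[0,0,-0.152],[0,0,-0.152],[0,0,-0.152],[0,0,-0.152],[0,0,-0.152]]}';python3 -m crank '{"hand":[0,0,0,0],"dp":[[-1.28,-3.9,0],[0,0,0],[0,0,0],[0,0,0]],"rot":[[0,0,-0.152],[0,0,0],[0,0,0],[0,0,0]]}'
python3 - <<'E'
from h import *
im,d,st,C,P,T=look('w18',(270,380,140,250),5)
print(st['tcp_pos'],np.degrees(2*np.arctan2(st['tool_rot'][1],st['tool_rot'][0])))
z=P[...,2]*1e3;np.savez('pics/w18c.npz',z=z,T=T)
E
```

```text
time_s: 17.42
tcp_pos: [0.5356, -0.2051, 0.1806]
tool_rot: [0.995, -0.102, 0.001, 0.0]
force: [-0.2, 0.5, -0.7]
opening: 0.118
time_s: 17.92
tcp_pos: [0.5232, -0.2415, 0.1797]
tool_rot: [0.985, -0.174, 0.0, -0.0]
force: [0.5, -0.4, -0.0]
opening: 0.112
[ 0.52316983 -0.24145827  0.17974631] -20.07007263819158
```

View pics/w18z.png

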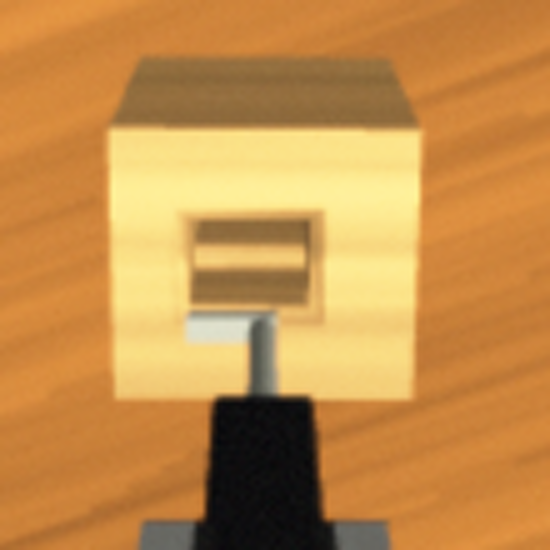

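```bash
python3 - <<'E'
from h import *
Zc=np.load('pics/w18c.npz');z=Zc['z'];T=Zc['T'];im=np.load('pics/w18.npz')['im']
top=np.zeros(z.shape,bool);top[160:225,285:360]=(abs(z[160:225,285:360]-np.median(z[170:178,300:345]))<2)
print('top z',np.median(z[170:178,300:345]))
t=T[top];r=cv2.minAreaRect(t[:,:2].astype(np.float32));print('block top x',np.percentile(t[:,0],[1,99]),'y',np.percentile(t[:,1],[1,99]),r)
toe=np.zeros(z.shape,bool);toe[198:210,300:330]=z[198:210,300:330]>90
v,u=np.nonzero(toe);tt=T[toe&(np.arange(640)<318)[None]];print('toe x',np.percentile(tt[:,0],[2,98]),'y',np.percentile(tt[:,1],[2,98]),'z',np.median(z[toe&(np.arange(640)<318)[None]]))
ex=T[...,0];ey=T[...,1]
for c in (310,316,330): print(c,[(r,int(z[r,c]),round(float(ex[r,c]),1)) for r in range(178,210)])
print([(c,int(z[190,c]),round(float(ey[190,c]),1)) for c in range(300,342)])
E
```

```text
top z 70.67167313062778
block top x [-23.77278629  21.88636184] y [-24.67289589  24.50211917] ((-1.0341434478759766, -0.13238525390625), (46.67788314819336, 50.03380584716797), 0.4064292311668396)
toe x [-2.39675464  2.01248435] y [-11.19359426  -3.98202997] z 104.29088631090814
310 [(178, 70, 11.6), (179, 70, 10.7), (180, 70, 10.0), (181, 70, 9.1), (182, 69, 8.1), (183, 68, 7.0), (184, 28, -4.8), (185, 31, -5.1), (186, 34, -5.2), (187, 39, -4.6), (188, 41, -5.1), (189, 44, -5.2), (190, 45, -5.8), (191, 44, -7.2), (192, 45, -7.6), (193, 46, -8.3), (194, 48, -8.7), (195, 50, -8.9), (196, 55, -8.4), (197, 57, -8.7), (198, 62, -8.0), (199, 64, -8.1), (200, 65, -8.6), (201, 68, -8.7), (202, 101, 1.6), (203, 104, 1.8), (204, 104, 1.1), (205, 104, 0.2), (206, 104, -0.4), (207, 104, -1.2), (208, 103, -2.4), (209, 70, -14.9)]
316 [(178, 70, 11.6), (179, 70, 10.7), (180, 71, 10.1), (181, 71, 9.3), (182, 69, 8.1), (183, 67, 6.7), (184, 28, -5.0), (185, 31, -5.1), (186, 34, -5.1), (187, 38, -5.0), (188, 41, -5.2), (189, 44, -5.2), (190, 46, -5.7), (191, 46, -6.5), (192, 46, -7.4), (193, 46, -8.
[... 847 characters left out ...]
.4), (301, 70, -17.6), (302, 70, -16.8), (303, 70, -15.9), (304, 70, -15.1), (305, 69, -14.4), (306, 68, -13.6), (307, 69, -12.7), (308, 53, -12.6), (309, 44, -12.2), (310, 45, -11.2), (311, 47, -10.3), (312, 46, -9.4), (313, 44, -8.6), (314, 45, -7.7), (315, 45, -6.7), (316, 46, -5.8), (317, 45, -4.9), (318, 45, -4.0), (319, 46, -3.1), (320, 44, -2.3), (321, 45, -1.4), (322, 45, -0.5), (323, 45, 0.4), (324, 45, 1.3), (325, 45, 2.2), (326, 45, 3.1), (327, 45, 4.0), (328, 44, 4.9), (329, 44, 5.8), (330, 46, 6.7), (331, 53, 7.4), (332, 68, 7.8), (333, 69, 8.6), (334, 69, 9.4), (335, 70, 10.2), (336, 70, 11.0), (337, 69, 11.9), (338, 70, 12.6), (339, 71, 13.4), (340, 72, 14.2), (341, 70, 15.1)]
```

```bash
python3 -m crank '{"hand":[0,0,0,0,0],"dp":[[-0.09,0.03,-0.8],[0,0,-1],[0,0,-1],[0,0,-0.6],[0,0,0]],"rot":[[0,0,0],[0,0,0],[0,0,0],[0,0,0],[0,0,0]]}'
python3 - <<'E'
from h import *
im,d,st,C,P,T=look('w19',(270,380,140,250),5)
print(st['tcp_pos'],st['force'])
z=P[...,2]*1e3
for c in (316,330): print(c,[(r,int(z[r,c]),round(float(T[r,c,0]),1)) for r in range(186,214)])
E
```

```text
time_s: 18.6
tcp_pos: [0.5216, -0.2421, 0.1447]
tool_rot: [0.985, -0.175, -0.001, -0.0]
force: [-0.4, 0.5, -0.5]
opening: 0.116
[ 0.52162777 -0.24210746  0.14468424] [-0.44445004  0.47011486 -0.54927548]
316 [(186, 69, 14.5), (187, 71, 14.2), (188, 71, 13.6), (189, 69, 12.3), (190, 70, 11.8), (191, 70, 11.0), (192, 70, 10.3), (193, 71, 9.8), (194, 67, 8.0), (195, 32, -3.8), (196, 35, -3.6), (197, 37, -3.9), (198, 41, -3.6), (199, 43, -3.7), (200, 45, -3.9), (201, 46, -4.2), (202, 67, 1.7), (203, 68, 1.5), (204, 69, 1.0), (205, 69, 0.2), (206, 69, -0.4), (207, 69, -1.1), (208, 68, -2.3), (209, 56, -7.4), (210, 59, -7.2), (211, 61, -7.2), (212, 63, -7.2), (213, 64, -7.6)]
330 [(186, 70, 14.8), (187, 70, 14.1), (188, 70, 13.3), (189, 71, 12.7), (190, 69, 11.4), (191, 69, 10.8), (192, 69, 10.0), (193, 69, 9.3), (194, 68, 8.3), (195, 31, -4.1), (196, 35, -3.6), (197, 37, -3.9), (198, 39, -4.0), (199, 42, -4.0), (200, 43, -4.3), (201, 46, -4.5), (202, 46, -5.1), (203, 45, -6.3), (204, 44, -7.4), (205, 47, -7.3), (206, 49, -7.4), (207, 51, -7.4), (208, 54, -7.2), (209, 57, -7.2), (210, 59, -7.2), (211, 62, -7.0), (212, 63, -7.3), (213, 65, -7.5)]
```

View pics/w19z.png

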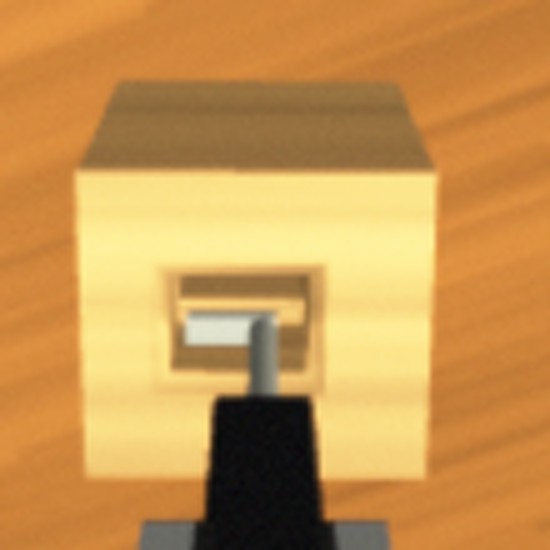

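```bash
python3 -m crank '{"hand":[0,0,0,0,0],"dp":[[0.06,0.05,0],[0,0,-0.6],[0,0,-1],[0,0,-1],[0,0,0]],"rot":[[0,0,0],[0,0,0],[0,0,0],[0,0,0],[0,0,0]]}'; python3 -m crank '{"hand":[0,0,0,0],"dp":[[0,0,-0.8],[0,0,-0.8],[0,0,-0.5],[0,0,0]],"rot":[[0,0,0],[0,0,0],[0,0,0],[0,0,0]]}'
```

```text
time_s: 19.27
tcp_pos: [0.5218, -0.2413, 0.1181]
tool_rot: [0.985, -0.175, -0.001, -0.001]
force: [-0.1, -0.4, -0.7]
opening: 0.119
time_s: 19.77
tcp_pos: [0.5223, -0.2416, 0.098]
tool_rot: [0.985, -0.175, -0.0, -0.0]
force: [1.2, 1.1, -0.9]
opening: 0.115
```

```bash
python3 -m crank '{"hand":[0,0,0,0,0],"dp":[[0,0,-0.5],[0,0,-0.5],[0,0,-0.3],[0,0,-0.1],[0,0,0]],"rot":[[0,0,0],[0,0,0],[0,0,0],[0,0,0],[0,0,0]]}'; python3 -m crank '{"hand":[0,0],"dp":[[0,0,-0.1],[0,0,0]],"rot":[[0,0,0],[0,0,0]]}'
```

```text
time_s: 20.4
tcp_pos: [0.5226, -0.2419, 0.0844]
tool_rot: [0.985, -0.175, -0.0, -0.0]
force: [0.1, -0.1, -0.6]
opening: 0.116
time_s: 20.65
tcp_pos: [0.5226, -0.2419, 0.0836]
tool_rot: [0.985, -0.175, 0.0, 0.0]
force: [0.1, 0.0, 0.3]
opening: 0.117
```

```bash
python3 -m crank '{"hand":[0,0,0,0],"dp":[[0,0,-0.1],[0,0,-0.1],[0,0,-0.05],[0,0,0]],"rot":[[0,0,0],[0,0,0],[0,0,0],[0,0,0]]}'; python3 -m crank '{"hand":[0,0],"dp":[[0,0,-0.05],[0,0,0]],"rot":[[0,0,0],[0,0,0]]}'
```

```text
time_s: 21.15
tcp_pos: [0.5226, -0.2418, 0.0811]
tool_rot: [0.985, -0.175, -0.0, -0.0]
force: [-0.7, 0.6, 0.3]
opening: 0.119
time_s: 21.4
tcp_pos: [0.5226, -0.2418, 0.081]
tool_rot: [0.985, -0.175, 0.0, 0.0]
force: [-1.5, 1.2, 5.3]
opening: 0.117
```

```bash
python3 -m crank '{"hand":[0.5,0.8,0.8,0.8],"dp":[[0,0,0],[0,0,0],[0,0,0],[0,0,0]],"rot":[[0,0,0],[0,0,0],[0,0,0],[0,0,0]]}' 60; python3 -m crank '{"hand":[0.8,0.8,0.8,0.8],"dp":[[0,0,1],[0,0,3],[0,0,4],[0,0,0]],"rot":[[0,0,0],[0,0,0],[0,0,0],[0,0,0]]}'
python3 - <<'E'
from h import *
im,d,st,C,P,T=look('w20',(250,400,130,260),4)
E
```

```text
time_s: 21.9
tcp_pos: [0.5226, -0.2418, 0.0804]
tool_rot: [0.985, -0.175, -0.0, -0.0]
force: [-0.8, -0.2, 0.4]
opening: 0.802
time_s: 22.4
tcp_pos: [0.5248, -0.2433, 0.1644]
tool_rot: [0.985, -0.175, 0.004, 0.002]
force: [-0.1, 0.4, 0.1]
opening: 0.792
```

View pics/w20z.png

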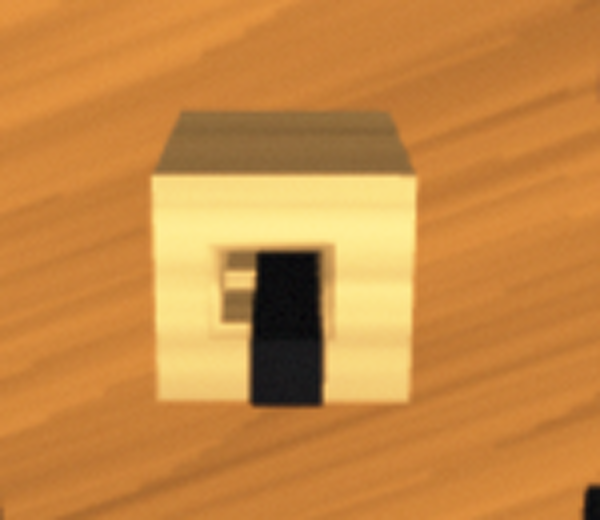

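```bash
python3 -m crank '{"hand":[0.8,0.8,0.8,0.8,0.8],"dp":[[0.7,4.6,0],[0.7,4.6,0],[0.7,4.6,0],[0.7,4.6,0],[0.7,4.6,0]],"rot":[[0,0,-0.09],[0,0,-0.09],[0,0,-0.09],[0,0,-0.09],[0,0,-0.09]]}';python3 -m crank '{"hand":[0.8,0.8,0.8],"dp":[[0,0,0],[0,0,0],[0,0,0]],"rot":[[0,0,0],[0,0,0],[0,0,0]]}'
python3 - <<'E'
from h import *
im,d,st,C,P,T=look('w21',(240,400,120,260),4)
print(st['tcp_pos'],np.degrees(2*np.arctan2(st['tool_rot'][1],st['tool_rot'][0])))
g=im.max(2);z=P[...,2]*1e3
m=np.zeros(g.shape,bool);m[130:250,250:390]=(g[130:250,250:390]<125)&(z[130:250,250:390]>37)&(z[130:250,250:390]<70)
n,l,s,c=cv2.connectedComponentsWithStats(m.astype(np.uint8));k=1+np.argmax(s[1:,4]);m=l==k
W=P[m]*1e3
A=np.c_[2*W[:,:2],np.ones(len(W))];x=np.linalg.lstsq(A,(W[:,:2]**2).sum(1),rcond=None)[0];print('c',x[:2],np.sqrt(x[2]+x[:2]@x[:2]))
a=np.degrees(np.arctan2(W[:,1]-x[1],W[:,0]-x[0]));r=np.hypot(W[:,0]-x[0],W[:,1]-x[1])
for b in range(-180,180,10):
    q=(a>=b)&(a<b+10)
    if q.sum()>3: print(b+5,q.sum(),'z',np.percentile(W[q,2],[10,50,90]).round(1),'r',np.percentile(r[q],[5,50,95]).round(1),W[q].mean(0).round(1))
# plane fit
pl=np.linalg.lstsq(np.c_[W[:,:2]-x[:2],np.ones(len(W))],W[:,2],rcond=None)[0];print('plane',pl)
E
```

```text
time_s: 23.08
tcp_pos: [0.5568, -0.0102, 0.1594]
tool_rot: [0.92, -0.392, -0.001, 0.0]
force: [0.2, 0.4, 0.7]
opening: 0.801
time_s: 23.45
tcp_pos: [0.5574, -0.013, 0.1602]
tool_rot: [0.92, -0.391, -0.0, 0.0]
force: [0.0, 0.1, 0.6]
opening: 0.801
[ 0.55737104 -0.01300339  0.16015062] -46.0347458555067
c [563.68387642 -11.21191075] 33.846571435472235
-175 36 z [42.6 43.8 44.6] r [31.8 33.3 35.5] [530.4 -14.1  43.4]
-165 36 z [39.7 44.2 45.2] r [31.6 32.8 35. ] [531.7 -19.5  43.4]
-155 37 z [43.2 44.6 45.8] r [31.8 33.4 36. ] [533.  -25.1  44.6]
-145 35 z [44.6 45.5 46.1] r [32.  33.7 35.5] [535.9 -30.3  45.4]
-135 37 z [45.3 46.2 47.3] r [31.9 34.  35.8] [539.6 -35.   46.2]
-125 37 z [46.3 47.2 48.1] r [32.1 34.2 35.9] [544.2 -39.1  47.2]
-115 36 z [47. 48. 49.] r [32.3 34.4 36.2] [549.2 -42.2  48. ]
-105 37 z [48.3 49.  50.1] r [32.2 34.  35.8] [554.8 -44.1  49.2]
-95 41 z [48.9 50.  51. ] r [32.4 34.5 36.3] [560.7 -45.4  49.9]
-85 41 z [50.3 50.9 51.7] r [31.9 34.1 35.9] [566.7 -45.   50.9]
-75 40 z [50.8 51.7 52.5] r [32.2 34.2 35.9] [572.5 -44.2  51.6]
-65 43 z [51.4 52.2 53.6] r 
[... 800 characters left out ...]
7  48.1]
85 39 z [45.9 47.1 48.1] r [32.  33.8 36. ] [566.5  22.6  46.8]
95 39 z [45.3 46.6 47.3] r [32.5 34.1 36.6] [560.7  22.9  46.2]
105 41 z [44.1 45.7 46.5] r [32.3 34.2 35.9] [555.   21.7  45. ]
115 40 z [43.1 44.5 45.9] r [32.4 34.  36.6] [549.3  19.8  44.3]
125 35 z [42.8 44.3 45.1] r [32.3 33.7 36. ] [544.2  16.5  44. ]
135 36 z [42.3 43.5 44.8] r [32.1 33.4 35.8] [539.9  12.7  43.5]
145 33 z [41.3 43.2 44.3] r [32.1 33.5 35.7] [536.1   8.1  42.9]
155 35 z [41.8 43.1 44.3] r [31.8 33.5 35.8] [533.3   3.   43.1]
165 36 z [41.5 42.9 44.1] r [31.9 33.6 35.6] [531.2  -2.6  42.9]
175 37 z [41.6 43.4 44.4] r [31.8 33.5 35.6] [530.5  -8.2  43.2]
plane [ 0.15333875 -0.05722005 48.43583657]
```

View pics/w21z.png

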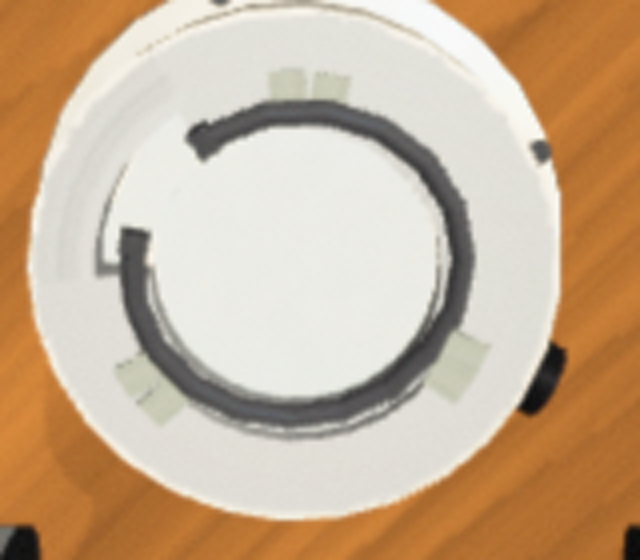

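```bash
python3 - <<'E'
from h import *
for i in range(1): print(manip.camera_params('wrist')['hand_eye'][:,3])
T=cam('top');im=np.load('pics/top0.npz')['im'];print(T[4])
m=np.zeros(im.shape[:2],np.uint8);m[175:242,198:268]=(im.min(2)[175:242,198:268]>150)
n,l,s,c=cv2.connectedComponentsWithStats(m);k=1+np.argmax(s[1:,4]);cs,_=cv2.findContours((l==k).astype(np.uint8),cv2.RETR_EXTERNAL,cv2.CHAIN_APPROX_NONE)
cc=cs[0][:,0];W=np.array([ray(T,u,v,.016)[:2]*1e3 for u,v in cc]);A=np.c_[2*W,np.ones(len(W))];x=np.linalg.lstsq(A,(W**2).sum(1),rcond=None)[0];print('dish',x[:2],np.sqrt(x[2]+x[:2]@x[:2]))
E
```

```text
[ 0.07562412  0.00110827 -0.14321046  1.        ]
[0.35765711 0.0111524  1.29289629]
dish [525.38557205 210.86496459] 70.56950817801783
```

```bash
python3 -m crank '{"hand":[0.5,0.5,0.5,0.5,0.5],"dp":[[0.4,-0.1,0],[0.4,-0.1,0],[0.4,-0.1,0],[0.4,-0.1,0],[0.4,-0.1,0]],"rot":[[0,0,0.18],[0,0,0.18],[0,0,0.18],[0,0,0.18],[0,0,0.18]]}';python3 -m crank '{"hand":[0.5,0.5,0.5,0.5,0.5],"dp":[[0.4,-0.2,0],[0.4,-0.2,-0.5],[0.4,-0.2,-1],[0.4,-0.2,-1],[0.1,0,-0.5]],"rot":[[0,0,0.18],[0,0,0.18],[0,0,0.18],[0,0,0.18],[0,0,0.18]]}';python3 -m crank '{"hand":[0.5,0.5,0.5],"dp":[[0,0,0],[0,0,0],[0,0,0]],"rot":[[0,0,0.085],[0,0,0],[0,0,0]]}'
cat > m2.py <<'E'
from h import *
def ring(fn,box=(240,400,120,260),k=4,zlo=37,zhi=70,roi=(130,290,240,400)):
    im,d,st,C,P,T=look(fn,box,k)
    he=manip.camera_params('wrist')['hand_eye'][:,3]*1e3;print('he',he[:3].round(2))
    T=T-np.array([he[0]-75.5,he[1],0])
    R=Rn.from_quat(st['tool_rot']).as_matrix()
    P=(T/1e3)@R.T+st['tcp_pos']
    print('tcp',st['tcp_pos'].round(4),'yaw',np.degrees(2*np.arctan2(st['tool_rot'][1],st['tool_rot'][0])).round(1),'F',st['force'].round(1))
    g=im.max(2);z=P[...,2]*1e3
    m=np.zeros(g.shape,bool);s=np.s_[roi[0]:roi[1],roi[2]:roi[3]]
    m[s]=(g[s]<125)&(z[s]>zlo)&(z[s]<zhi)
    n,l,s,c=cv2.connectedComponentsWithStats(m.astype(np.uint8));k=1+np.argmax(s[1:,4]);m=l==k
    W=P[m]*1e3
    A=np.c_[2*W[:,:2],np.ones(len(W))];x=np.linalg.lstsq(A,(W[:,:2]**2).sum(1),rcond=None)[0];print('c',x[:2],np.sqrt(x[2]+x[:2]@x[:2]))
    pl=np.linalg.lstsq(np.c_[W[:,:2]-x[:2],np.ones(len(W))],W[:,2],rcond=None)[0];print('plane',pl)
    a=np.degrees(np.arctan2(W[:,1]-x[1],W[:,0]-x[0]));
    return W,a,x,T[m],P,T,im
E
python3 - <<'E'
from m2 import *
W,a,x,t,P,T,im=ring('w22')
for b in range(-60,60,10):
    q=(a>=b)&(a<b+10)
    if q.sum()>3: print(b+5,q.sum(),'z',np.percentile(W[q,2],[10,50,90]).round(1),W[q].mean(0).round(1),t[q].mean(0).round(1))
E
```

```text
time_s: 24.12
tcp_pos: [0.5776, -0.0182, 0.1605]
tool_rot: [0.999, 0.051, -0.0, 0.0]
force: [-0.4, 0.1, -0.3]
opening: 0.5
time_s: 24.75
tcp_pos: [0.5945, -0.0263, 0.1299]
tool_rot: [0.877, 0.48, -0.0, -0.0]
force: [0.3, -0.7, -1.0]
opening: 0.5
time_s: 25.12
tcp_pos: [0.5946, -0.0255, 0.1306]
tool_rot: [0.858, 0.514, 0.0, 0.0]
force: [-0.8, 0.3, 0.3]
opening: 0.498
he [  77.88   -2.75 -143.21]
tcp [ 0.5946 -0.0255  0.1306] yaw 61.9 F [-0.8  0.3  0.3]
c [564.84424639 -14.71544218] 33.05272489764791
plane [ 1.64473516e-01 -3.03646246e-02  4.83442155e+01]
-55 42 z [51.4 52.9 53.6] [583.9 -41.6  52.7] [-19.3  -1.9  77.8]
-45 42 z [51.8 53.3 54. ] [588.  -37.9  53.1] [-14.    0.   77.5]
-35 46 z [52.8 53.8 54.6] [591.8 -33.8  53.7] [-8.6  1.4 76.9]
-25 46 z [52.7 53.6 54.5] [594.6 -28.7  53.6] [-2.9  1.5 77. ]
-15 57 z [53.3 54.2 55.1] [597.1 -23.1  54.1] [ 3.3  1.1 76.4]
-5 20 z [50.6 53.6 55. ] [597.7 -20.   53.2] [ 6.3  0.2 77.4]
```

View pics/w22.png

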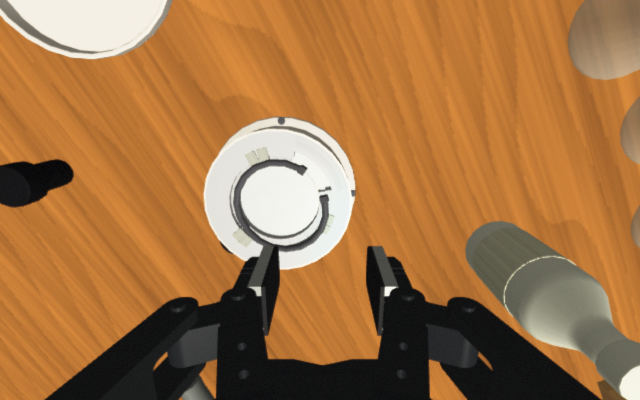

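```bash
python3 -m crank '{"hand":[0.4,0.4,0.4,0.4,0.4],"dp":[[-0.34,-0.9,-1],[0,0,-2],[0,0,-2],[0,0,-1.3],[0,0,0]],"rot":[[0,0,-0.15],[0,0,0],[0,0,0],[0,0,0],[0,0,0]]}'
python3 - <<'E'
from m2 import *
W,a,x,t,P,T,im=ring('w23',box=(220,420,150,350),k=3,roi=(150,350,220,420))
for b in range(-60,60,10):
    q=(a>=b)&(a<b+10)
    if q.sum()>3: print(b+5,q.sum(),'z',np.percentile(W[q,2],[10,50,90]).round(1),W[q].mean(0).round(1),t[q].mean(0).round(1))
E
```

```text
time_s: 25.8
tcp_pos: [0.5905, -0.0337, 0.0666]
tool_rot: [0.893, 0.449, -0.001, -0.001]
force: [-0.3, 0.6, 0.8]
opening: 0.397
he [  77.48   -2.68 -143.21]
tcp [ 0.5905 -0.0337  0.0666] yaw 53.4 F [-0.3  0.6  0.8]
c [566.16885282 -16.34503103] 31.16090522314297
plane [ 0.23689308 -0.08682638 45.98928354]
-55 72 z [51.8 52.8 53.7] [583.8 -41.5  52.8] [-10.3  -0.7  13.9]
-45 76 z [52.2 53.2 54.3] [587.7 -37.9  53.2] [-5.   0.2 13.4]
-35 78 z [52.4 53.7 54.5] [591.5 -34.1  53.5] [ 0.3  1.1 13.1]
-25 86 z [52.9 53.9 54.6] [594.1 -29.3  53.8] [ 5.7  0.3 12.8]
-15 96 z [52.6 54.1 54.9] [596.7 -24.1  54. ] [11.4 -0.7 12.7]
-5 78 z [51.1 53.4 54.9] [597.6 -20.3  53.3] [15.  -2.3 13.3]
```

View pics/w23.png

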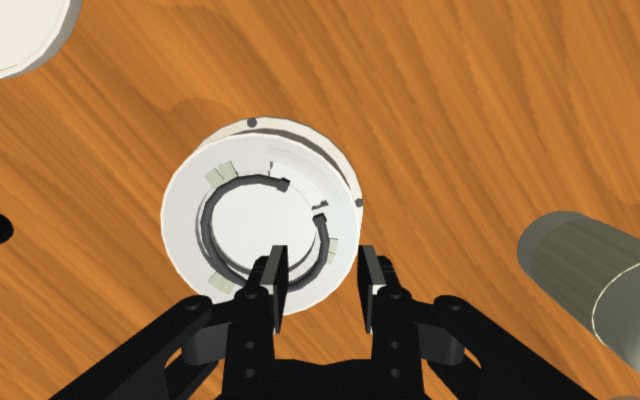

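```bash
python3 -m crank '{"hand":[0.4,0.4,0.4,0.4],"dp":[[0.05,-0.04,-0.7],[0,0,-0.7],[0,0,-0.5],[0,0,0]],"rot":[[0,0,0],[0,0,0],[0,0,0],[0,0,0]]}' 40;python3 -m crank '{"hand":[0.2,0,0,0,0],"dp":[[0,0,0],[0,0,0],[0,0,0],[0,0,0],[0,0,0]],"rot":[[0,0,0],[0,0,0],[0,0,0],[0,0,0],[0,0,0]]}' 40
```

```text
time_s: 26.35
tcp_pos: [0.5913, -0.0341, 0.048]
tool_rot: [0.893, 0.45, -0.0, -0.0]
force: [0.6, 0.2, -0.6]
opening: 0.403
time_s: 26.98
tcp_pos: [0.5923, -0.0343, 0.0488]
tool_rot: [0.893, 0.45, 0.001, 0.0]
force: [0.8, -0.2, 1.6]
opening: 0.032
```

```bash
python3 -m crank '{"hand":[0,0,0,0],"dp":[[0.1,0.02,0.2],[0.1,0.02,0.3],[0.1,0.02,0.3],[0,0,0]],"rot":[[0,0,0],[0,0,0],[0,0,0],[0,0,0]]}' 60
python3 - <<'E'
from h import *
im,d,st,C,P,T=look('w24',(180,420,150,350),3)
print(st['force'],st['wrist_torque'])
E
```

```text
time_s: 27.48
tcp_pos: [0.5947, -0.0336, 0.0568]
tool_rot: [0.893, 0.45, 0.0, 0.0]
force: [-0.0, 0.4, -0.4]
opening: 0.02
[-0.02193138  0.38775058 -0.35629736] [ 0.0450775  -0.01970255  0.01911452]
```

View pics/w24z.png

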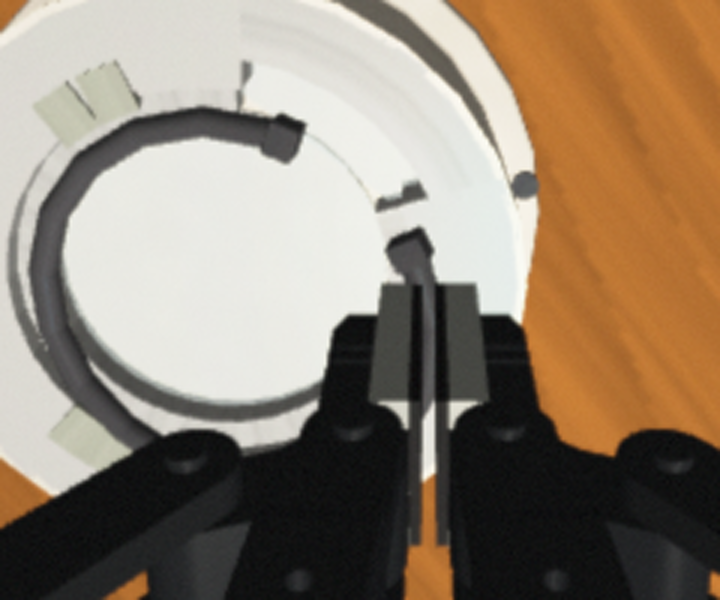

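```bash
python3 -m crank '{"hand":[0,0,0,0,0],"dp":[[0,0,0.5],[0,0,1],[0,0,2],[0,0,2.5],[0,0,2]],"rot":[[0,0,0],[0,0,0],[0,0,0],[0,0,0],[0,0,0]]}'
python3 - <<'E'
from h import *
im,d,st,C,P,T=look('w25',(120,440,150,390),2.4)
print(st['force'],st['wrist_torque'],st['tcp_pos'])
g=im.max(2);z=P[...,2]*1e3;tz=T[...,2]
he=manip.camera_params('wrist')['hand_eye'][:,3]*1e3;T=T-np.array([he[0]-75.5,he[1],0])
m=np.zeros(g.shape,bool);m[150:340,120:440]=(g[150:340,120:440]<125)&(tz[150:340,120:440]<35)&(tz[150:340,120:440]>-12)
n,l,s,c=cv2.connectedComponentsWithStats(m.astype(np.uint8))
for k in range(1,n):
    if s[k,4]>150: print(k,s[k],T[l==k].mean(0).round(1))
np.savez('pics/w25c.npz',T=T,P=P,g=g)
E
```

```text
time_s: 28.15
tcp_pos: [0.595, -0.0337, 0.1382]
tool_rot: [0.893, 0.45, 0.001, 0.0]
force: [0.2, -0.4, -0.1]
opening: 0.021
[ 0.19005858 -0.42564827 -0.12119063] [-0.02842716 -0.00751755  0.00684642] [ 0.5950299  -0.03372455  0.13821923]
1 [ 189  186   93  114 1844] [ 10.9 -51.4   5.2]
2 [307 226  32  63 585] [ 6.6 -1.  -5.6]
```

View pics/w25z.png

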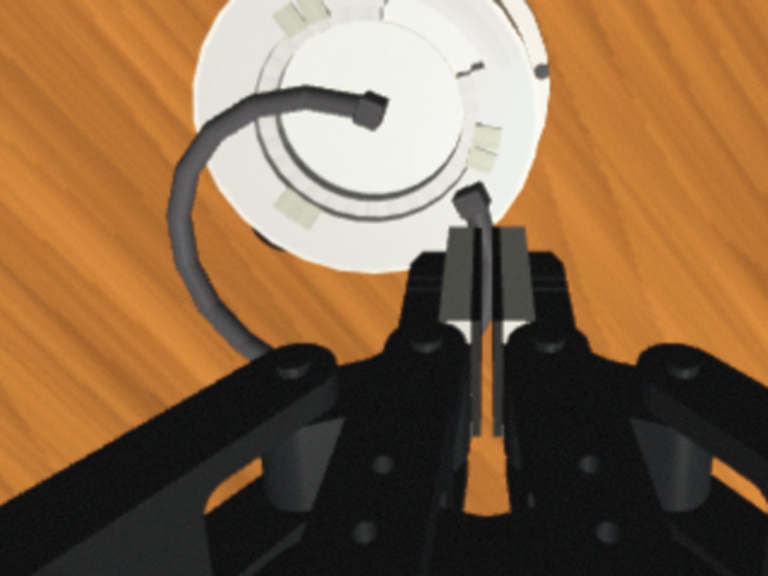

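```bash
python3 - <<'E'
from h import *
Z=np.load('pics/w25c.npz');T=Z['T'];g=Z['g']
m=np.zeros(g.shape,bool);m[150:302,120:400]=(g[150:302,120:400]<125)&(T[150:302,120:400,2]<35)&(T[150:302,120:400,2]>-12)
n,l,s,c=cv2.connectedComponentsWithStats(m.astype(np.uint8))
sel=[];
for k in range(1,n):
    if s[k,4]>100: print(k,s[k])
v,u=np.nonzero(m)
ok=((u<283))|((u>305)&(u<325)&(v<243))
W=T[v[ok],u[ok]]
pl=np.linalg.lstsq(np.c_[W[:,:2],np.ones(len(W))],W[:,2],rcond=None)[0];r=W[:,2]-np.c_[W[:,:2],np.ones(len(W))]@pl
k=abs(r)<4;W=W[k];pl=np.linalg.lstsq(np.c_[W[:,:2],np.ones(len(W))],W[:,2],rcond=None)[0];print('plane tool z=',pl,len(W),np.std(W[:,2]-np.c_[W[:,:2],np.ones(len(W))]@pl))
A=np.c_[2*W[:,:2],np.ones(len(W))];x=np.linalg.lstsq(A,(W[:,:2]**2).sum(1),rcond=None)[0];print('c tool',x[:2],np.sqrt(x[2]+x[:2]@x[:2]))
a=np.degrees(np.arctan2(W[:,1]-x[1],W[:,0]-x[0]))
for b in range(-180,180,20):
    q=(a>=b)&(a<b+20)
    if q.sum()>5: print(b+10,W[q].mean(0).round(1))
E
```

```text
1 [ 189  186   93  114 1844]
2 [307 226  32  63 585]
plane tool z= [-0.04150442 -0.1839316  -3.84467591] 2044 1.0338532163715326
c tool [ -0.18257597 -33.28912981] 33.28931214326699
-150 [-27.5 -52.8   7.2]
-130 [-21.7 -58.7   7.9]
-110 [-11.4 -64.3   8.5]
-90 [ -0.1 -66.3   8.4]
-70 [ 11.2 -64.2   7.4]
-50 [ 21.2 -58.5   5.9]
-30 [ 28.6 -49.7   4. ]
-10 [ 32.4 -39.    2.1]
10 [ 32.2 -27.   -0.2]
30 [ 30.9 -21.   -1.1]
70 [12.9 -2.8 -4. ]
```

```bash
python3 -m crank '{"hand":[0,0,0,0,0],"dp":[[-1,4.6,0],[-1,4.6,0],[-1,4.6,0],[-1,4.6,0],[-1.1,4.6,0]],"rot":[[0.038,0.086,0],[0.038,0.086,0],[0,0,0],[0,0,0],[0,0,0]]}';python3 -m crank '{"hand":[0,0,0],"dp":[[0,0.1,-2],[0,0,-2],[0,0,0]],"rot":[[0,0,0],[0,0,0],[0,0,0]]}'
python3 - <<'E'
from h import *
im,d,st,C,P,T=look('w26',(120,440,150,390),2.4)
print(st['force'],st['tool_rot'],st['tcp_pos'])
g=im.max(2);z=P[...,2]*1e3;he=manip.camera_params('wrist')['hand_eye'][:,3]*1e3;T=T-np.array([he[0]-75.5,he[1],0])
R=Rn.from_quat(st['tool_rot']).as_matrix();P=((T/1e3)@R.T+st['tcp_pos'])*1e3;z=P[...,2]
m=np.zeros(g.shape,bool);s=np.s_[150:302,120:283];m[s]=(g[s]<125)&(T[s][...,2]<35)&(T[s][...,2]>-12)
W=P[m];pl=np.linalg.lstsq(np.c_[W[:,:2]-W[:,:2].mean(0),np.ones(len(W))],W[:,2],rcond=None)[0];print('ring plane',pl,len(W))
# dish rim: points with z 14..18
r=(z>13.5)&(z<19)&(im.min(2)>120);Q=P[r];print(len(Q),Q[:,:2].min(0),Q[:,:2].max(0))
A=np.c_[2*Q[:,:2],np.ones(len(Q))];x=np.linalg.lstsq(A,(Q[:,:2]**2).sum(1),rcond=None)[0];print('dish rim c',x[:2],np.sqrt(x[2]+x[:2]@x[:2]))
E
```

```text
time_s: 28.82
tcp_pos: [0.5434, 0.1977, 0.1366]
tool_rot: [0.889, 0.448, -0.059, -0.072]
force: [0.5, 0.1, 0.0]
opening: 0.023
time_s: 29.2
tcp_pos: [0.5423, 0.1974, 0.0953]
tool_rot: [0.889, 0.448, -0.061, -0.073]
force: [-0.2, -0.6, -0.9]
opening: 0.02
[-0.22660492 -0.63973295 -0.89729978] [ 0.8890579   0.44774823 -0.06130119 -0.07307353] [0.54234111 0.19741083 0.09531837]
ring plane [-9.02745380e-03  7.97880101e-03  9.87597731e+01] 1872
2854 [452.00012658  -8.91521834] [617.69837423 279.69868888]
dish rim c [524.25768408 206.27141743] 69.86285473536111
```

View pics/w26.png

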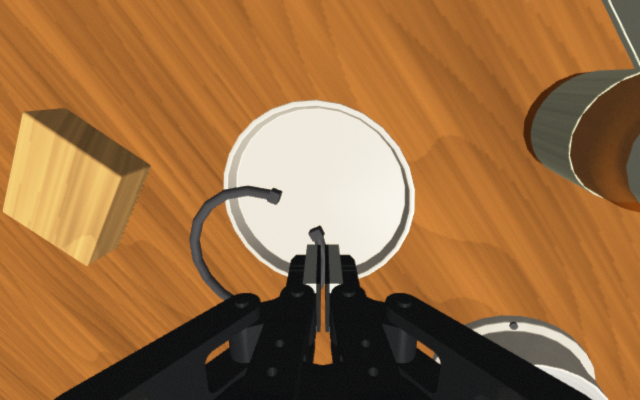

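```bash
python3 - <<'E'
from h import *
Z=np.load('pics/w26.npz');im=Z['im'];he=manip.camera_params('wrist')['hand_eye'][:,3]*1e3;print(he)
C=list(cam('wrist',Z['p'],Z['q']));R=Rn.from_quat(Z['q']).as_matrix();C[4]=C[4]-R@np.array([he[0]-75.5,he[1],0])/1e3
hsv=cv2.cvtColor(im,cv2.COLOR_BGR2HSV)
m=np.zeros(im.shape[:2],np.uint8);s=np.s_[90:285,215:420];m[s]=(hsv[s][...,1]<70)&(hsv[s][...,2]>110)
m=cv2.morphologyEx(m,cv2.MORPH_OPEN,np.ones((3,3)))
n,l,st,c=cv2.connectedComponentsWithStats(m);k=1+np.argmax(st[1:,4]);print(st[k])
cs,_=cv2.findContours((l==k).astype(np.uint8),cv2.RETR_EXTERNAL,cv2.CHAIN_APPROX_NONE);cc=max(cs,key=len)[:,0]
cc=cc[(cc[:,1]<180)|(cc[:,0]>360)]
W=np.array([ray(C,u,v,.016)[:2]*1e3 for u,v in cc])
for i in range(3):
    A=np.c_[2*W,np.ones(len(W))];x=np.linalg.lstsq(A,(W**2).sum(1),rcond=None)[0];rr=np.sqrt(x[2]+x[:2]@x[:2]);e=abs(np.hypot(*(W-x[:2]).T)-rr);W=W[e<2]
print('dish',x[:2],rr,len(W))
E
```

```text
[  77.46261687   -2.74084185 -142.6814005  1000.        ]
[  224   100   191   178 23901]
dish [524.47831401 210.47509384] 69.12865719733414 342
```

```bash
python3 -m crank '{"hand":[0,0,0,0,0],"dp":[[0,0,-2.5],[0,0,-2.5],[0,0,-1.5],[0,0,-0.9],[0,0,0]],"rot":[[0,0,0],[0,0,0],[0,0,0],[0,0,0],[0,0,0]]}';python3 -m crank '{"hand":[0,0,0,0],"dp":[[0,0,-0.4],[0,0,-0.3],[0,0,-0.2],[0,0,0]],"rot":[[0,0,0],[0,0,0],[0,0,0],[0,0,0]]}'
```

```text
time_s: 29.88
tcp_pos: [0.5438, 0.1973, 0.0224]
tool_rot: [0.889, 0.448, -0.06, -0.073]
force: [0.8, -0.5, 0.0]
opening: 0.026
time_s: 30.38
tcp_pos: [0.5436, 0.1974, 0.0135]
tool_rot: [0.889, 0.448, -0.06, -0.073]
force: [0.2, 0.8, -0.7]
opening: 0.024
```

```bash
python3 -m crank '{"hand":[0,0,0,0],"dp":[[0,0,-0.15],[0,0,-0.15],[0,0,-0.1],[0,0,0]],"rot":[[0,0,0],[0,0,0],[0,0,0],[0,0,0]]}'
python3 - <<'E'
from h import *
im,d,st,C,P,T=look('w27',(80,440,150,390),2.2)
E
```

```text
time_s: 30.88
tcp_pos: [0.5437, 0.1974, 0.0094]
tool_rot: [0.889, 0.448, -0.06, -0.073]
force: [0.1, -0.4, -0.2]
opening: 0.022
```

View pics/w27z.png

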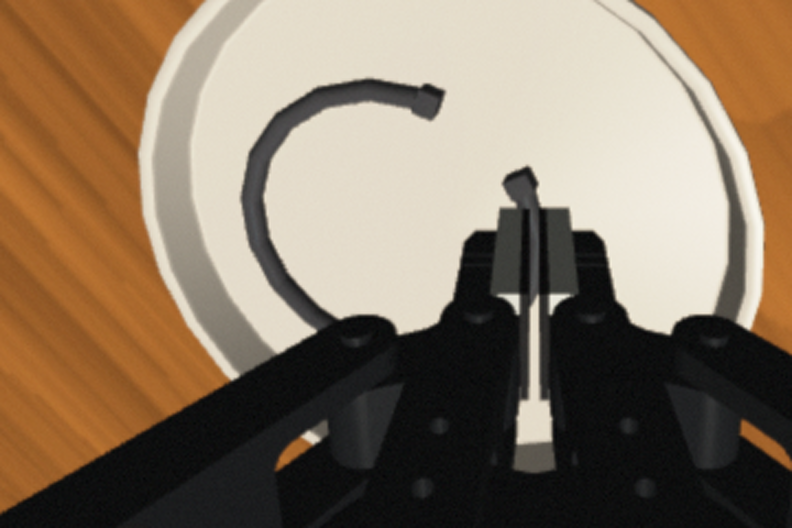

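```bash
python3 -m crank '{"hand":[0,0],"dp":[[0,0,-0.1],[0,0,0]],"rot":[[0,0,0],[0,0,0]]}';python3 -m crank '{"hand":[0.08,0.15,0.22,0.22,0.22],"dp":[[0,0,0],[0,0,0],[0,0,0],[0,0,0],[0,0,0]],"rot":[[0,0,0],[0,0,0],[0,0,0],[0,0,0],[0,0,0]]}' 30; python3 -m crank '{"hand":[0.22,0.22,0.22,0.22,0.22],"dp":[[0,0,0.5],[0,0,1],[0,0,2.5],[0,0,4],[0,0,4]],"rot":[[0,0,0],[0,0,0],[0,0,0],[0,0,0],[0,0,0]]}'
python3 - <<'E'
from h import *
im,d,st,C,P,T=look('w28',(80,440,100,390),2)
E
```

```text
time_s: 31.18
tcp_pos: [0.5437, 0.1974, 0.0085]
tool_rot: [0.889, 0.448, -0.06, -0.073]
force: [0.3, -0.0, -0.4]
opening: 0.022
time_s: 31.8
tcp_pos: [0.5437, 0.1974, 0.0085]
tool_rot: [0.889, 0.448, -0.06, -0.073]
force: [0.2, 0.4, -0.0]
opening: 0.221
time_s: 32.42
tcp_pos: [0.5436, 0.1973, 0.1302]
tool_rot: [0.889, 0.448, -0.06, -0.072]
force: [0.2, 0.2, 0.5]
opening: 0.22
```

View pics/w28.png

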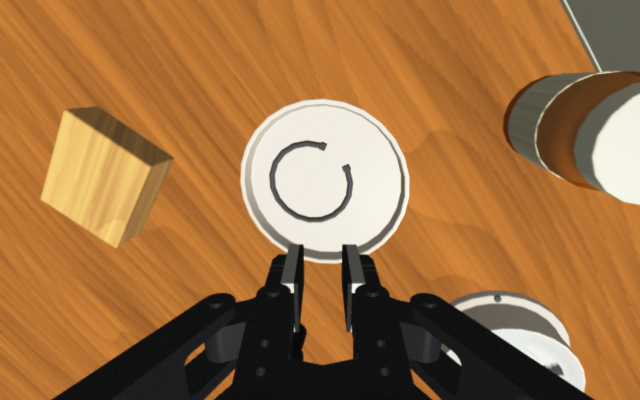

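```bash
python3 -m crank '{"hand":[0.22,0.22,0.22],"dp":[[-2,-3,4],[-2,-4,3],[0,0,0]],"rot":[[-0.038,-0.086,0],[-0.038,-0.086,0],[0,0,0]]}'; python3 - <<'E'
from h import *
Z=np.load('pics/w28.npz');im=Z['im'];C=cam('wrist',Z['p'],Z['q']);P=cloud(C,Z['d'])*1e3;g=im.max(2)
m=np.zeros(g.shape,bool);m[135:228,262:360]=g[135:228,262:360]<125
W=P[m];W=W[(W[:,2]<30)];pl=np.linalg.lstsq(np.c_[W[:,:2]-W[:,:2].mean(0),np.ones(len(W))],W[:,2],rcond=None)[0];print('ring plane',pl,np.percentile(W[:,2],[2,50,98]),'floor',np.median(P[170:190,300:330,2]))
shot('top','t1');shot('scene','s1')
a=cv2.imread('pics/top0.png');b=cv2.imread('pics/t1.png')
cv2.imwrite('pics/t1z.png',b); cv2.imwrite('pics/s1z.png',cv2.resize(cv2.imread('pics/s1.png')[130:310,200:460],None,fx=3,fy=3,interpolation=cv2.INTER_CUBIC))
E
```

```text
time_s: 32.85
tcp_pos: [0.5018, 0.1264, 0.2012]
tool_rot: [0.893, 0.449, 0.001, 0.001]
force: [0.7, 0.4, -0.0]
opening: 0.222
ring plane [1.96906360e-03 1.75628365e-04 1.08760865e+01] [ 9.15845454 10.88435751 12.34017405] floor 6.1763404743494235
```

View pics/t1.png

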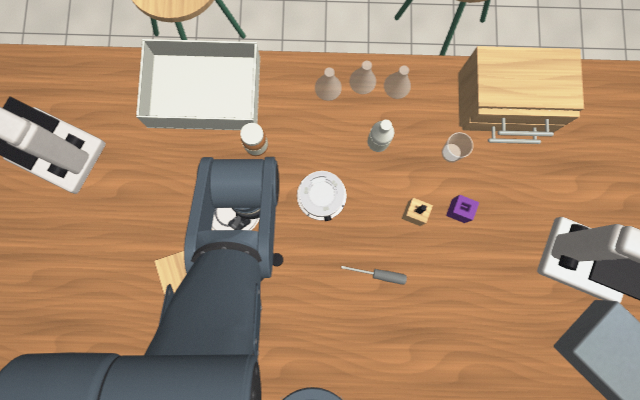

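View pics/s1z.png

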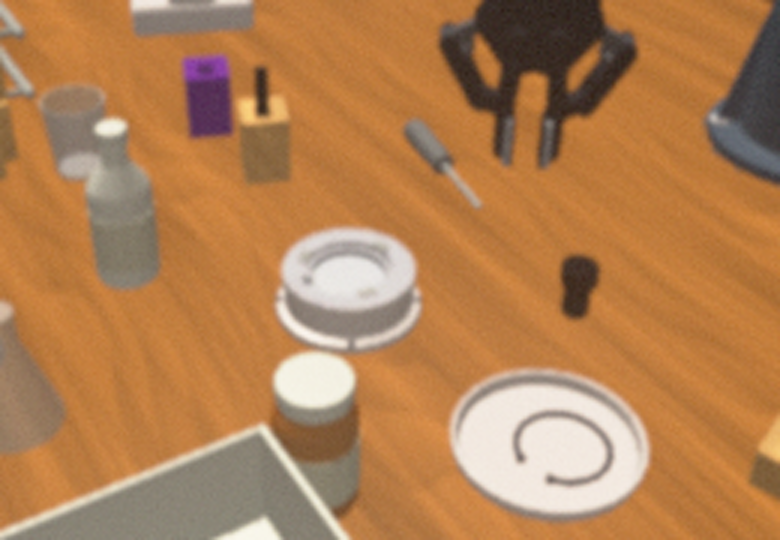

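The ring lies flat in the dish: its plane has almost no slope, and its top is 4.7 mm above the floor. The pick is upright in its block and the bystanders look unmoved, so I'm handing in.

```bash
python3 -c "
from plant import manip
print(manip.sign_off())"
```

```text
the job is handed in; nothing more can be done
None
```

The job is done and handed in at about 33 s of the 72 s allowed; the sign-off gave no verdict.

**What I did**
- I drew the pick from its block and felt the toe down onto the glass. The highest force I read there was about 2 N.
- I slid the toe under the left end of the ring and levered it up. The force reached about 18 N, then fell to nothing as the end snapped past its lug, and I raised the end about 13 mm.
- I lowered the pick a little, saw that the ring stayed up by itself, and withdrew the toe.
- I stood the pick back in its block, pinched the ring, and lowered it level into the dish.

**What the last checks showed**
- **Ring:** it lies flat in the dish. Its plane slopes by less than 0.3%, and its top is 4.7 mm above the dish floor for 5 mm wire.
- **Pick:** it stands upright in the wooden block.
- **Everything else:** the beaker, both bottles, the screwdriver, the eyepiece and the purple block look unmoved. The arm hid the slide box in part, so I only saw its visible edge in place. The gripper was clear of everything at the end.

**What did not go quite as expected**
- **Both ends came free:** lifting the left end also popped the right end over its lug. I gripped the ring just past the right end, which stood higher, rather than past the left.
- **Wrist camera:** its reported mounting position changed by up to about 4 mm sideways from reading to reading. I corrected for this using the pick's position in the images.

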